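# Take the warm mug out of the lever-lid cup warmer

### The arm

A 7-joint arm with a two-finger parallel gripper is mounted at the origin on a cart in front of the work surface, level with it; the furniture and walls round the work are solid. World frame = base frame: x ahead of the robot, y to its left, z up, the work surface at z = 0. Lengths are in m, angles in rad, forces in N, time in s.
With the tool pointing down it reaches from about 0.4 to 0.9 m from the base axis. Payload 5.6 kg.
Tool frame: the origin (TCP) lies midway between the tips of the shut fingers; the grasp point (between the pads) lies bot.pinch_z behind it (bot.pinch_z is the distance from the TCP to the grasp point, in m); z points along the fingers, y is the line along which they close (so a half turn about z gives the same grasp; the last joint's range is limited). The gripper opens to 92 mm and grips with 3 to 60 N. Pads are 20 mm wide; open, the fingers measure 128 mm over their backs; the gripper's body (75 mm by 189 mm) begins 69 mm behind the grasp point.
Start: joints at [1.075, 0.468, -0.012, 1.603, 0.006, 1.071, -0.056], TCP at [0.284, -0.585, 0.215] pointing down, gripper open.
Joint ranges: [-2.53, 2.53], [-0.31, 2.02], [-1.57, 1.55], [0.28, 2.44], [-1.29, 4.43], [0.15, 1.84], [-2.92, 2.92]. Speed limits (rad/s): [2.57, 2.57, 3.14, 3.14, 3.14, 3.14, 3.14].

### API

Orientations are given as a 3x3 rotation matrix whose columns are the frame's x, y, z axes.
In Python, from workcell import bot gives the robot as it stands.
- The arm moves only by the tool jog_arm, never from a script. Its arguments are lists of equal length, an entry for each row: "fingers": the gripper's target within -1 to 1 (shut at 1, half-way at 0, fully open at -1); "delta_pos": the shift along the tool's x, y, z in m, a list of three; "rot": the turn, a rotation vector about the tool's x, y, z in rad, a list of three. In form: {"fingers": [fingers, ...], "delta_pos": [[dx, dy, dz], ...], "rot": [[ax, ay, az], ...]}. A call has 1 to 10 rows; each row shifts and turns the commanded pose from where the row before left it, along the tool's axes as they then stand; what a row does not reach is not made up. A row lasts 1/8 s, in which the tool goes at most 62.5 mm and 10.7 degrees, less where a joint would pass 70% of its speed; a pose out of reach is approached as far as the arm can. A call with a gripper value outside its range is refused whole. The fingers move at their own pace and stop on an object; the grip force is fixed at half the most. Time passes only in rows, so rows that do not move let the fingers close. It gives the time, the measured TCP pose, the force, the opening and the grip force at its end, in the units of the state.
- bot.read_state(): the state, without advancing time (a new reading comes with each control period).
- bot.capture(name): name is "side" or "top"; returns a dict with "img" (480x640x3 uint8, red, green, blue), "fovy" (degrees; the focal length in pixels is half the picture's height over the tangent of half this angle, whatever the lens; pixels are square), "cx", "cy" (the principal point, pixels), "k1" (the pictures are not rectified: a ray, as slopes to the right and down, at radius r is drawn at 1 + k1 r^2 times it, then the intrinsics apply), "extrinsics" (4x4, takes a point from camera to world coordinates). Camera axes: x right, y down, z forward; pixel columns grow to the right and rows downward; lengths in m; the calibration is good to about 2 mm. A picture is of the moment at which its call begins. There is no depth.
- bot.sign_off(): hands the job in; it is judged then, once.
Trained networks look in a picture, given as the dict that the camera call returned (one of the last four; its "shot" number tells which), for a name from the list of things; names that differ only in an ending like _2 or _b are one class to them, and where a whole thing is asked for, a point or a joint stands for the part that bears it (a point fixed in the world has none). Each returns a list of dicts, best first, with "p" (0 to 1); they miss things now and then, are a little off and sometimes report something else, mostly with a low value. They report only what shows in the picture. A call takes as long as a camera call. They do not tell look-alikes from the thing itself.
- bot.silhouettes(picture, thing): "region" (480x640 bool, what is visible of it) and "bbox" ([left, top, right, bottom] in pixels, round what is visible of it).
The state is a dict: "t": time; "joints": joint angles; "dq": joint speeds; "joint_efforts": joint torques, N m; "eef_pos": TCP position; "orientation": TCP orientation; "contact_force": force on the tool from outside, world axes, zero at the start; "torque": the same for the moment, N m; "width": finger opening in m; "grip_force": force on a finger pad.
Only numpy, scipy, OpenCV 4.12 (cv2) and the standard library are available. Lean on these libraries where they do the work, as an engineer would, in place of code of your own. Each camera call takes 0.05 s, during which the arm holds its last target. There are 200 camera calls.

### The job

Fetch the warm mug: press the cup warmer's front lever right down so that its lid stands fully open, then lift the mug off the stand inside and set it down gently, upright and let go, in the middle of the cork coaster. Then keep the heat in: take hold of the lever and ease it back up, keeping hold of it all the way until the lid is fully shut, so that the lid does not slam. Keep the mug upright and leave the other things where they stand.

Things in the scene. Friction and masses are not known exactly. Their poses are not given: they have to be found in the camera images.
- warmer: cup warmer on the worktop: white open box 220 x 220 mm, rim 115 mm above the worktop, walls 8 mm, with an aluminium cap lid and a lever in front. Origin: centre of its underside; x points from its front (lever side, towards the robot) to its back (hinge side), y to its left, z up. A slatted stand inside, its top 50 mm above the worktop, carries the mug.
- lever_grip (a point): centre of the black rubber sleeve (16 mm thick, 110 mm long, along the warmer's y) on the front crossbar of the steel lever; free space all round it, 53 mm to the box. Crossbar 82 mm above the worktop at rest, 42 mm fully pressed. Side arms (lever 249 mm wide over all) turn about pivots at warmer x = -30 mm, 50 mm above the worktop, 145 mm from the crossbar. Axes turn with the lever.
- lever (a joint): angle of the lever in rad: 0 at rest (crossbar up, lid shut), 0.275 fully pressed (crossbar down on its stop, lid open); pressing takes about 8 N at the sleeve, lifting it from the bottom less than 5 N
- lid (a joint): opening angle of the lid in rad: 0 shut, 1.0 fully open (57 degrees, its stop). Side rods link it to the lever, so each moves with the other. The stiff hinge holds the lid, and so the lever, where it is left when opened beyond about 0.85; below about 0.65 it falls shut by itself, fast, pulling the lever up, unless the lever is held.
- lid_front (a point): middle of the lower front edge of the lid, a cap 220 x 220 x 36 mm hinged along the back of the rim (warmer x = +105 mm, 118 mm up). Fully open it leans over the box: this edge then hangs about 300 mm above the worktop over warmer x = -11 mm, so the mug must be reached from the front with the gripper leaning back towards the robot.
- mug_centre (a point): centre of the teal mug's round body, half-way up, 36.5 mm above its underside. The mug is 73 mm high, 68 mm in diameter, open at the top, with one handle along its own -y (at the start within 20 degrees of straight to the warmer's front). Its z axis is the mug's axis, up.
- mug_handle (a point): a point within the mug's handle, good to pinch across the mug's x: 48 mm above the mug's underside, 51 mm out from the mug's axis. Here the handle is 14 mm thick (along the mug's x); it reaches from 34 to 65 mm out from the axis, its top 68 mm above the underside. Axes as mug_centre.
- coaster_top (a point): centre of the top of the round cork coaster, 120 mm in diameter, its top 9 mm above the worktop, fixed to it; it lies to the left or to the right of the warmer
- brown_jug: small brown jug 62 x 90 x 93 mm standing on the worktop on the side of the warmer where the coaster is not; origin at the centre of its underside; leave it alone
- coffee_jar: glass coffee jar with a wooden lid, 66 mm in diameter, 106 mm high, on the worktop to the right of and behind the work; origin at the centre of its underside; leave it alone
- bottle: clear swing-top glass bottle, 59 mm in diameter, 210 mm high, on the worktop to the left of and behind the work; origin at the centre of its underside; leave it alone
Not all that is in view belongs to the job. There is more than one size of the part that bears coaster_top; the job needs the largest.

How it is judged:
By the outcome, as a careful person would: the job done as asked, in the order asked, and still so for the second after the job is handed in, with the robot touching nothing.
It also fails if it takes over 72 s, if anything falls off the work surface, if the arm or the gripper's body presses on something with over 40 N, if the wrist force passes 120 N, or if a joint passes its speed limit or range.

## Working session

There is one attempt and no reset: what is moved stays moved. The work goes in short steps, Python scripts to look and compute and a tool call to move; the robot and the scene stay as the last step left them, time stands still between calls to the robot, and variables do not carry over. Pictures are saved under pics/ and viewed, at most 10 in all, crops included, and the job is handed in when it is done.

Besides the shell and the picture viewer there is one more tool, called after "Call:" as name(argument=value, ...) on one line, values as JSON. jog_arm: Moves the arm, as the interface text tells. Its arguments: {"type":"object","properties":{"fingers":{"type":"array"},"delta_pos":{"type":"array"},"rot":{"type":"array"}},"required":["fingers","delta_pos","rot"]}

```bash
mkdir -p pics; cat > h.py <<'E'
import numpy as np, cv2
from workcell import bot
def cap(n,save=None):
    d=bot.capture(n)
    if save: cv2.imwrite('pics/'+save,d["img"][:,:,::-1])
    return d
def K(d):
    f=240/np.tan(np.radians(d["fovy"])/2); return f,np.array([[f,0,d["cx"]],[0,f,d["cy"]],[0,0,1.]])
def ray(d,uv):
    f,_=K(d); p=(np.array(uv,float)-[d["cx"],d["cy"]])/f
    q=p.copy()
    for _ in range(20): q=p/(1+d["k1"]*(q@q))
    E=np.array(d["extrinsics"]); v=E[:3,:3]@np.array([q[0],q[1],1]); return E[:3,3],v/np.linalg.norm(v)
def atz(d,uv,z):
    o,v=ray(d,uv); return o+v*(z-o[2])/v[2]
def proj(d,P):
    E=np.array(d["extrinsics"]); c=E[:3,:3].T@(np.array(P,float)-E[:3,3]); q=c[:2]/c[2]
    f,_=K(d); return q*(1+d["k1"]*(q@q))*f+[d["cx"],d["cy"]]
def tri(d1,u1,d2,u2):
    o1,v1=ray(d1,u1);o2,v2=ray(d2,u2)
    s=np.linalg.lstsq(np.stack([v1,-v2],1),o2-o1,rcond=None)[0]
    a,b=o1+v1*s[0],o2+v2*s[1]; return (a+b)/2,np.linalg.norm(a-b)
E
python3 - <<'E'
from h import *
np.set_printoptions(precision=4,suppress=True)
s=bot.read_state(); print({k:np.round(v,3).tolist() for k,v in s.items()},bot.pinch_z)
for n in("top","side"):
    d=cap(n,n+"0.png"); print(n,d["fovy"],d["k1"],np.array(d["extrinsics"]))
    for t in("warmer","lever_grip","lid_front","mug_centre","coaster_top","brown_jug","coffee_jar","bottle"):
        for r in bot.silhouettes(d,t):
            m=r["region"]; ys,xs=np.nonzero(m)
            print(t,round(r["p"],2),np.round(r["bbox"]),xs.mean().round(1) if len(xs) else 0,ys.mean().round(1) if len(xs) else 0,len(xs))
E
```

```text
{'t': 0.0, 'joints': [1.075, 0.468, -0.012, 1.604, 0.006, 1.071, -0.056], 'dq': [-0.001, 0.0, -0.001, -0.001, -0.001, -0.0, -0.001], 'joint_efforts': [0.0, -52.058, -0.012, -24.375, -0.057, 0.017, 0.0], 'eef_pos': [0.284, -0.584, 0.214], 'orientation': [[0.899, 0.437, -0.001], [0.437, -0.899, 0.002], [-0.0, -0.002, -1.0]], 'contact_force': [-0.443, -0.356, -0.234], 'torque': [-0.023, -0.015, 0.021], 'grip_force': 0.0, 'width': 0.092} 0.0187
top 54.73507195466466 -0.12002022000291722 [[ 0.0294 -0.9898  0.1392  0.4377]
 [-0.9996 -0.0288  0.0059  0.0284]
 [-0.0018 -0.1393 -0.9902  1.1758]
 [ 0.      0.      0.      1.    ]]
warmer 0.66 [291. 177. 410. 308.] 352.4 233.4 11060
lever_grip 0.91 [296. 192. 412. 307.] 342.6 276.5 1021
lid_front 0.77 [298. 174. 410. 278.] 353.8 226.2 9541
coaster_top 0.9 [174. 303. 212. 333.] 190.5 317.2 1022
coaster_top 0.81 [190. 232. 235. 279.] 211.0 255.0 1722
coaster_top 0.6 [255. 263. 288. 300.] 271.5 282.2 1042
coffee_jar 0.73 [476. 185. 514. 218.] 496.4 200.5 937
bottle 0.89 [130. 202. 176. 236.] 157.1 219.0 890
side 49.36585882816793 0.035670768380114216 [[-0.809  -0.3664  0.4596 -0.1071]
 [-0.5877  0.4856 -0.6472  1.0174]
 [ 0.0139 -0.7937 -0.6082  1.0249]
 [ 0.      0.      0.      1.    ]]
warmer 0.57 [274. 186. 391. 276.] 325.1 232.1 7052
lever_grip 0.79 [276. 224. 394. 274.] 340.2 253.8 658
lid_front 0.77 [270. 188. 374. 255.] 323.1 218.0 4145
lid_front 0.51 [279. 237. 386. 272.] 351.7 254.2 204
coaster_top 0.95 [305. 292. 336. 316.] 318.3 303.8 606
coaster_top 0.91 [239. 312. 286. 343.] 262.9 326.8 1207
coaster_top 0.57 [282. 351. 323. 382.] 301.7 367.1 917
brown_jug 0.78 [392. 183. 410. 213.] 401.3 198.3 403
coffee_jar 0.87 [351. 164. 370. 199.] 362.4 179.9 570
coffee_jar 0.32 [271. 186. 376. 254.] 323.4 217.8 4154
bottle 0.81 [211. 305. 223. 347.] 216.0 326.7 230
```

View pics/top0.png

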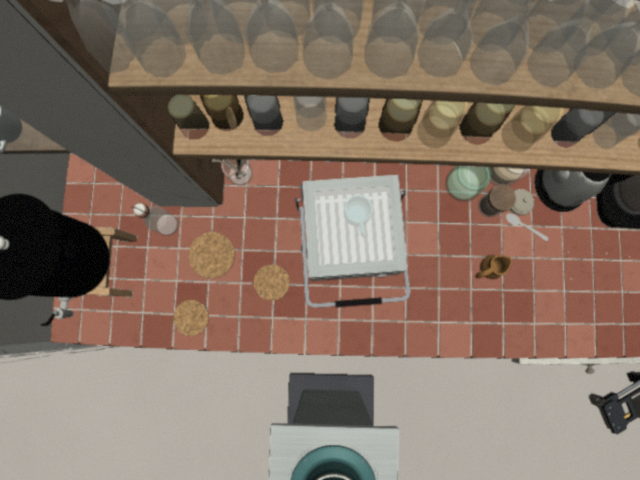

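View pics/side0.png

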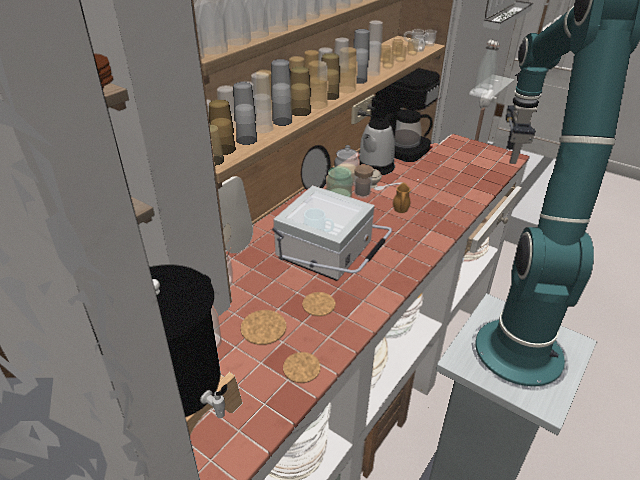

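Top view: three cork coasters at (191,317), (211,255), (271,282). (211,255) looks the largest, which I check next by metric diameter and in an enlarged crop. The warmer's lid is shut, the sleeve is near (358,302), and the teal mug shows through the lid at (357,210). The jug is at (492,266).

```bash
python3 - <<'E'
from h import *
np.set_printoptions(precision=4,suppress=True)
D={n:cap(n) for n in("top","side")}
for n,d in D.items():
    for r in bot.silhouettes(d,"coaster_top"):
        c=[c for c in cv2.findContours(r["region"].astype(np.uint8),0,1)[0]]
        c=max(c,key=len)[:,0]
        P=np.array([atz(d,p,.009)[:2] for p in c]); (x,y),rad=cv2.minEnclosingCircle(P.astype(np.float32))
        print(n,"coaster",round(r["p"],2),P.mean(0),"diam",2*rad,"areadiam",2*np.sqrt(cv2.contourArea(P.astype(np.float32))/np.pi), (x,y))
    im=d["img"]
# black sleeve
C={}
for n,d in D.items():
    best=None
    b=np.array(bot.silhouettes(d,"lever_grip")[0]["bbox"]).astype(int)
    m=np.zeros((480,640),np.uint8); sub=d["img"][b[1]:b[3]+3,b[0]:b[2]+3].max(2)<50; m[b[1]:b[3]+3,b[0]:b[2]+3]=sub
    nl,lab,st,ce=cv2.connectedComponentsWithStats(m); k=1+np.argmax(st[1:,4]); C[n]=ce[k]
    ys,xs=np.nonzero(lab==k); (cc,wh,a)=cv2.minAreaRect(np.stack([xs,ys],1).astype(np.float32))
    bx=cv2.boxPoints((cc,wh,a)); L=sorted([( (bx[i]+bx[(i+1)%4])/2 ) for i in range(4)],key=lambda q:-np.linalg.norm(q-cc))[:2]
    E=[atz(d,q,.082) for q in L]
    print(n,st[k],ce[k],"ends",E[0],E[1],np.linalg.norm(E[0]-E[1]), atz(d,ce[k],.082))
print("sleeve tri",tri(D["top"],C["top"],D["side"],C["side"]))
# lid quad in top
for n in D:
    r=bot.silhouettes(D[n],"lid_front")[0]["region"].astype(np.uint8)
    c=max(cv2.findContours(r,0,1)[0],key=cv2.contourArea)
    q=cv2.approxPolyDP(cv2.convexHull(c),6,True)[:,0]; print(n,"lidpoly",q.tolist(),[atz(D[n],p,.154)[:2].round(3).tolist() for p in q])
t=D["top"]["img"]; a=cv2.resize(t[165:345,165:425],None,fx=3,fy=3,interpolation=cv2.INTER_CUBIC)
cv2.imwrite("pics/crop1.png",a[:,:,::-1])
for t in("brown_jug","bottle","coffee_jar","mug_centre"):
    for n,d in D.items():
        for r in bot.silhouettes(d,t)[:2]:
            b=r["bbox"]; print(t,n,r["p"],b,atz(d,((b[0]+b[2])/2,(b[1]+b[3])/2),.05))
E
```

```text
top coaster 0.98 [0.4085 0.3689] diam 0.09614134579896927 areadiam 0.09084094296466702 (0.4079851806163788, 0.3698967397212982)
top coaster 0.92 [0.5683 0.3267] diam 0.12345265597105026 areadiam 0.11913072373158243 (0.5691409707069397, 0.3269169330596924)
top coaster 0.8 [0.5033 0.1685] diam 0.09153279662132263 areadiam 0.08770646912683085 (0.5040165781974792, 0.16834671795368195)
side coaster 0.75 [0.4066 0.3748] diam 0.09484012424945831 areadiam 0.0891482796894461 (0.40772774815559387, 0.37431663274765015)
side coaster 0.6 [0.5042 0.1742] diam 0.09659785032272339 areadiam 0.09206007848546803 (0.5042791962623596, 0.17379793524742126)
side coaster 0.56 [0.5692 0.3304] diam 0.1277942955493927 areadiam 0.1204348948903461 (0.5691681504249573, 0.32882222533226013)
top [336 299  45   7 201] [357.7363 301.9303] ends [ 0.4647 -0.0979  0.082 ] [0.4542 0.0058 0.082 ] 0.10422221316184331 [ 0.4595 -0.0454  0.082 ]
side [366 239  19  22 106] [375.4245 249.0283] ends [ 0.4648 -0.1006  0.082 ] [0.4549 0.0053 0.082 ] 0.10635354950292872 [ 0.4599 -0.0464  0.082 ]
sleeve tri (array([ 0.4594, -0.0454,  0.0829]), np.float64(0.00017739688800578568))
top lidpoly [[396, 175], [406, 270], [310, 278], [302, 182]] [[0.748, -0.123], [0.531, -0.146], [0.508, 0.066], [0.725, 0.092]]
side lidpoly [[273, 220], [311, 186], [373, 205], [339, 251], [279, 234]] [[0.724, 0.097], [0.749, -0.118], [0.535, -0.144], [0.49, 0.101], [0.667, 0.139]]
brown_jug top 0.59 [474.2, 254.4, 513.0, 279.7] [ 0.5538 -0.3832  0.05  ]
brown_jug side 0.69 [392.3, 181.7, 408.7, 208.9] [ 0.5669 -0.3926  0.05  ]
bottle top 0.73 [131.8, 203.1, 177.7, 238.2] [0.6461 0.4656 0.05  ]
bottle side 0.72 [209.9, 303.3, 221.4, 345.4] [0.6419 0.4236 0.05  ]
coffee_jar top 0.63 [477.8, 183.0, 513.2, 218.9] [ 0.7218 -0.3922  0.05  ]
coffee_jar side 0.85 [350.9, 164.4, 369.6, 198.6] [ 0.7285 -0.3859  0.05  ]
```

View pics/crop1.png

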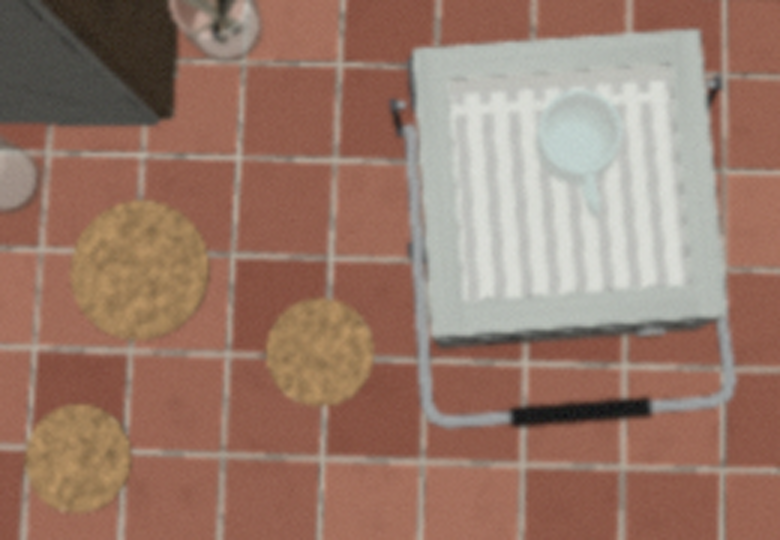

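The crop shows the coaster at (211,255) is the largest. It measures 120 mm across (the others are about 90 mm) and is centred at about (0.569, 0.328). The sleeve triangulates to (0.459, -0.045, 0.083), matching the 82 mm given, and the warmer yaw is about 0.10 rad. The mug rim centre shows at full-picture pixel (358,210) and the handle end at (364,235). I'll start moving toward the lever.

```bash
cat >> h.py <<'E'
from scipy.spatial.transform import Rotation as Rn
YAW=0.10; W0=np.array([0.630,-0.0285,0]); WX=np.array([np.cos(YAW),np.sin(YAW),0]); WY=np.array([-np.sin(YAW),np.cos(YAW),0]); UP=np.array([0,0,1.])
def orient(z,y): # z tool axis, y approx closing dir
    z=z/np.linalg.norm(z); y=y-z*(y@z); y/=np.linalg.norm(y); return np.stack([np.cross(y,z),y,z],1)
def go(Rt,pt=None,grasp=None,s=None,lin=.05,ang=10):
    """rotation about tool & translation (tool axes BEFORE turning) to target; one combined plan"""
    s=s or bot.read_state(); R=np.array(s["orientation"]); p=np.array(s["eef_pos"])
    if grasp is not None: pt=np.array(grasp)+Rt[:,2]*bot.pinch_z
    rv=Rn.from_matrix(R.T@Rt).as_rotvec(); d=np.array(pt)-p
    n=int(max(np.ceil(np.linalg.norm(d)/lin),np.ceil(np.degrees(np.linalg.norm(rv))/ang),1))
    # n rows equal turn; straight-line translation expressed in each row's starting axes
    print("rows",n,"rot/row",(rv/n).round(4).tolist())
    P=[]
    Rc=R.copy()
    for i in range(n):
        P.append((Rc.T@d/n).round(4).tolist()); Rc=Rc@Rn.from_rotvec(rv/n).as_matrix()
    print("dpos",P); print("whole d world",d.round(4),"in final axes",(Rt.T@d).round(4),"turn deg",np.degrees(np.linalg.norm(rv)).round(1))
E
python3 - <<'E'
from h import *
np.set_printoptions(precision=4,suppress=True)
d=cap("top")
m=atz(d,(358.3,210),.123); h=atz(d,(363.5,235),.10)
w=lambda p:[(p-W0)@WX,(p-W0)@WY]
print(m,w(m),h,w(h))
a=np.radians(45); R=orient(np.cos(a)*WX-np.sin(a)*UP,np.sin(a)*WX+np.cos(a)*UP)
g=np.array([.4594,-.0454,.083])
print(R)
go(R,grasp=g-.10*R[:,2])
E
```

```text
[ 0.6706 -0.0397  0.123 ] [np.float64(0.039320817694628384), np.float64(-0.015186779537479381)] [ 0.616  -0.0545  0.1   ] [np.float64(-0.01650326637095908), np.float64(-0.0245047625684896)]
[[-0.0998  0.7036  0.7036]
 [ 0.995   0.0706  0.0706]
 [ 0.      0.7071 -0.7071]]
rows 12 rot/row [-0.057, 0.0398, -0.096]
dpos [[0.0283, -0.0357, 0.0062], [0.0314, -0.0331, 0.0054], [0.0342, -0.0303, 0.0049], [0.0368, -0.0271, 0.0047], [0.039, -0.0238, 0.0047], [0.0409, -0.0202, 0.0051], [0.0425, -0.0165, 0.0057], [0.0437, -0.0127, 0.0065], [0.0444, -0.0089, 0.0077], [0.0447, -0.0051, 0.0091], [0.0447, -0.0014, 0.0107], [0.0442, 0.0023, 0.0124]]
whole d world [ 0.1179  0.5334 -0.0741] in final axes [0.5189 0.0682 0.173 ] turn deg 81.5
```

Call:
jog_arm(fingers=[0.2,0.2,0.2,0.2,0.2,0.2,0.2,0.2,0.2,0.2], delta_pos=[[0.0283,-0.0357,0.0],[0.0314,-0.0331,0.0],[0.0342,-0.0303,0.0],[0.0368,-0.0271,0.0],[0.039,-0.0238,0.0],[0.041,-0.02,0.0],[0.0425,-0.0165,0.0],[0.0437,-0.0127,0.0],[0.0444,-0.009,0.0],[0.0447,-0.005,0.0]], rot=[[-0.057,0.04,-0.096],[-0.057,0.04,-0.096],[-0.057,0.04,-0.096],[-0.057,0.04,-0.096],[-0.057,0.04,-0.096],[-0.057,0.04,-0.096],[-0.057,0.04,-0.096],[-0.057,0.04,-0.096],[-0.057,0.04,-0.096],[-0.057,0.04,-0.096]])

```text
t: 3.0
eef_pos: [0.3661, -0.1947, 0.2326]
orientation: [[0.2, 0.8, 0.565], [0.975, -0.222, -0.03], [0.101, 0.557, -0.824]]
contact_force: [-0.8, 0.6, 0.6]
width: 0.0365
grip_force: 0.0
```

```bash
python3 - <<'E'
from h import *
a=np.radians(45); R=orient(np.cos(a)*WX-np.sin(a)*UP,np.sin(a)*WX+np.cos(a)*UP)
s=bot.read_state();print(s["t"],np.round(s["joints"],3),s["eef_pos"])
go(R,grasp=np.array([.4594,-.0454,.083])-.10*R[:,2])
E
```

```text
3.0 [ 1.828 -0.244 -0.968  2.437 -1.105  0.691  1.434] [ 0.36613585 -0.1947227   0.23256149]
rows 4 rot/row [-0.0435, 0.0287, -0.0743]
dpos [[0.0345, -0.0136, 0.023], [0.0347, -0.012, 0.0234], [0.0349, -0.0105, 0.0239], [0.0349, -0.0089, 0.0245]]
whole d world [ 0.0361  0.1436 -0.0921] in final axes [ 0.1393 -0.0296  0.1006] turn deg 20.8
```

```bash
cat >> h.py <<'E'
def leanR(deg,up=True): # lean from vertical, closing in the warmer xz-plane
    a=np.radians(deg); return orient(np.sin(a)*WX-np.cos(a)*UP,np.cos(a)*WX+np.sin(a)*UP)
E
python3 - <<'E'
from h import *
R=leanR(35)
go(R,grasp=np.array([.4594,-.0454,.083])-.05*R[:,2]+[0,0,.03])
E
```

```text
rows 4 rot/row [-0.0003, 0.0221, -0.0764]
dpos [[0.0373, -0.0062, 0.0289], [0.0371, -0.0033, 0.0297], [0.0365, -0.0005, 0.0305], [0.0358, 0.0022, 0.0313]]
whole d world [ 0.0754  0.1475 -0.0939] in final axes [0.1393 0.0196 0.1284] turn deg 18.2
```

Call:
jog_arm(fingers=[0.2,0.2,0.2,0.2,0.2], delta_pos=[[0.037,-0.006,0.029],[0.037,-0.003,0.03],[0.0365,-0.0005,0.0305],[0.036,0.002,0.031],[0,0,0]], rot=[[0,0.022,-0.076],[0,0.022,-0.076],[0,0.022,-0.076],[0,0.022,-0.076],[0,0,0]])

```text
t: 3.62
eef_pos: [0.4461, -0.0593, 0.187]
orientation: [[-0.094, 0.835, 0.542], [0.995, 0.074, 0.059], [0.009, 0.545, -0.838]]
contact_force: [-0.0, -0.4, 0.6]
width: 0.0367
grip_force: 0.0
```

```bash
python3 - <<'E'
from h import *
R=leanR(35)
s=bot.read_state();print(s["t"],np.round(s["joints"],3),s["eef_pos"])
go(R,grasp=np.array([.4594,-.0454,.083])-.04*R[:,2])
print(R)
E
```

```text
3.625 [ 1.97  -0.226 -1.569  2.437 -1.291  0.485  1.554] [ 0.44608697 -0.05933865  0.18697524]
rows 2 rot/row [-0.0172, -0.0024, -0.0049]
dpos [[0.0059, -0.0226, 0.037], [0.0061, -0.0232, 0.0366]]
whole d world [ 0.0012  0.0127 -0.0865] in final axes [ 0.0125 -0.0476  0.0723] turn deg 2.1
[[-0.09983342  0.8150597   0.57071094]
 [ 0.99500417  0.08177875  0.0572621 ]
 [ 0.          0.57357644 -0.81915204]]
```

```bash
cat > fk.py <<'E'
import numpy as np, itertools
from scipy.spatial.transform import Rotation as Rn
from scipy.optimize import least_squares
DATA=[([1.075,.468,-.012,1.603,.006,1.071,-.056],[.284,-.584,.214],[[.899,.437,-.001],[.437,-.899,.002],[0,-.002,-1]]),
([1.828,-.244,-.968,2.437,-1.105,.691,1.434],[.3661,-.1947,.2326],[[.2,.8,.565],[.975,-.222,-.03],[.101,.557,-.824]]),
([1.97,-.226,-1.569,2.437,-1.291,.485,1.554],[.4461,-.0593,.187],[[-.094,.835,.542],[.995,.074,.059],[.009,.545,-.838]])]
E
cat > t.py <<'E'
from fk import *
for sg in itertools.product([1,-1],repeat=7):
    Rs=[]
    for q,p,R in DATA:
        r=Rn.identity()
        for s,ax,x in zip(sg,"zyzyzyz",q): r=r*Rn.from_euler(ax,s*x)
        Rs.append(r)
    # allow unknown base yaw & tool roll: R = Rz(A) r Rz(B)
    best=min((sum(np.linalg.norm((Rn.from_euler('z',A)*r*Rn.from_euler('z',B)).as_matrix()-np.array(R)) for r,(q,p,R) in zip(Rs,DATA)),A,B) for A in np.arange(-4,5)*np.pi/4 for B in np.arange(-4,5)*np.pi/4)
    if best[0]<.6: print(sg,best)
E
python3 t.py
```

```text
(-1, 1, -1, 1, -1, 1, -1) (np.float64(0.006192029589246861), np.float64(0.0), np.float64(1.5707963267948966))
(-1, -1, -1, -1, -1, -1, -1) (np.float64(0.006192029589246329), np.float64(3.141592653589793), np.float64(-1.5707963267948966))
```

```bash
cat >> fk.py <<'E'
SG=np.array([-1,1,-1,1,-1,1,-1.])
LO=np.array([-2.53,-.31,-1.57,.28,-1.29,.15,-2.92]); HI=np.array([2.53,2.02,1.55,2.44,4.43,1.84,2.92])
def frames(q,L):
    h,a,e,e2,b,w,c=L; off=[[0,0,h],[0,0,0],[0,0,a],[e,0,0],[e2,0,b],[0,0,0],[w,0,c]]
    r=Rn.identity(); p=np.zeros(3); P=[]
    # order: joint i rotation, then offsets after it
    o=[[0,0,h],[0,0,0],[e,0,a],[e2,0,0],[0,0,b],[w,0,0],[0,0,c]]
    for s,ax,x,oo in zip(SG,"zyzyzyz",q,o):
        r=r*Rn.from_euler(ax,s*x); p=p+r.apply(oo); P.append(p)
    return P,(r*Rn.from_euler('z',np.pi/2)).as_matrix()
def fit():
    f=lambda L:np.concatenate([frames(q,L)[0][-1]-p for q,p,R in DATA]+[1e-4*np.array(L)])
    return least_squares(f,[.3,.4,0,0,.4,0,.3])
E
python3 - <<'E'
from fk import *
r=fit(); print(r.x.round(4),np.abs(r.fun[:9]).max())
E
```

```text
[ 0.2083  0.5244  0.0254 -0.0108  0.4544  0.0145  0.2422] 0.029400212641793377
```

```bash
python3 - <<'E'
from fk import *
import fk
def fr(q,O):
    r=Rn.identity();p=np.array([0,0,0.])
    for s,ax,x,oo in zip(SG,"zyzyzyz",q,O):
        r=r*Rn.from_euler(ax,s*x); p=p+r.apply(oo)
    return p
def test(mask,reg=1e-3):
    idx=[(i,k) for i in range(7) for k in range(3) if mask[i][k]=='1']
    def O(v):
        o=np.zeros((7,3))
        for (i,k),x in zip(idx,v): o[i,k]=x
        return o
    f=lambda v:np.concatenate([fr(q,O(v))-p for q,p,R in DATA]+[reg*v*np.array([1 if k==2 else 5 for _,k in idx])])
    r=least_squares(f,np.full(len(idx),.1)); print(mask,np.abs(r.fun[:9]).max().round(4),[(i,k,x.round(3)) for (i,k),x in zip(idx,r.x)])
test(["101","000","001","000","001","000","001"])
test(["001","000","001","100","001","100","001"])
test(["101","000","101","000","001","100","001"])
test(["101","000","101","100","001","100","001"])
test(["111","010","111","110","011","110","001"])
E
```

```text
['101', '000', '001', '000', '001', '000', '001'] 0.0295 [(0, 0, np.float64(0.006)), (0, 2, np.float64(0.247)), (2, 2, np.float64(0.537)), (4, 2, np.float64(0.457)), (6, 2, np.float64(0.291))]
['001', '000', '001', '100', '001', '100', '001'] 0.0294 [(0, 2, np.float64(0.215)), (2, 2, np.float64(0.541)), (3, 0, np.float64(-0.015)), (4, 2, np.float64(0.443)), (5, 0, np.float64(-0.009)), (6, 2, np.float64(0.281))]
['101', '000', '101', '000', '001', '100', '001'] 0.0295 [(0, 0, np.float64(0.011)), (0, 2, np.float64(0.237)), (2, 0, np.float64(0.025)), (2, 2, np.float64(0.52)), (4, 2, np.float64(0.467)), (5, 0, np.float64(0.03)), (6, 2, np.float64(0.251))]
['101', '000', '101', '100', '001', '100', '001'] 0.0081 [(0, 0, np.float64(0.76)), (0, 2, np.float64(-2.915)), (2, 0, np.float64(-0.032)), (2, 2, np.float64(0.906)), (3, 0, np.float64(-1.896)), (4, 2, np.float64(-1.399)), (5, 0, np.float64(0.174)), (6, 2, np.float64(0.028))]
['111', '010', '111', '110', '011', '110', '001'] 0.0 [(0, 0, np.float64(0.004)), (0, 1, np.float64(-0.012)), (0, 2, np.float64(0.258)), (1, 1, np.float64(-0.012)), (2, 0, np.float64(0.017)), (2, 1, np.float64(0.004)), (2, 2, np.float64(0.518)), (3, 0, np.float64(-0.03)), (3, 1, np.float64(0.004)), (4, 1, np.float64(-0.009)), (4, 2, np.float64(0.42)), (5, 0, np.float64(-0.014)), (5, 1, np.float64(-0.009)), (6, 2, np.float64(0.323))]
```

```bash
cat >> fk.py <<'E'
OFF=np.array([[.004,-.012,.258],[0,-.012,0],[.017,.004,.518],[-.03,.004,0],[0,-.009,.42],[-.014,-.009,0],[0,0,.323]])
def fkm(q):
    r=Rn.identity();p=np.zeros(3)
    for s,ax,x,oo in zip(SG,"zyzyzyz",q,OFF):
        r=r*Rn.from_euler(ax,s*x); p=p+r.apply(oo)
    return p,(r*Rn.from_euler('z',np.pi/2)).as_matrix()
def ik(p,R,q0,w=1e-3,m=.04):
    def f(q):
        pp,RR=fkm(q); return np.concatenate([pp-p,.3*Rn.from_matrix(RR.T@R).as_rotvec(),w*(q-q0)])
    q0=np.clip(q0,LO+m+.01,HI-m-.01)
    r=least_squares(f,q0,bounds=(LO+m,HI-m)); return r.x,np.linalg.norm(r.fun[:3]),np.linalg.norm(r.fun[3:6])/.3
E
cat > t2.py <<'E'
from h import *; from fk import ik,LO,HI
G0=np.array([-171.4,0,82.])
res=[]
for th in range(15,50,5):
  for ph in range(-60,61,15):
    t,f=np.radians([th,ph])
    y=np.array([np.cos(t),0,np.sin(t)]); z=np.cos(f)*np.array([np.sin(t),0,-np.cos(t)])+np.sin(f)*np.array([0,1,0]); x=np.cross(y,z)
    g=np.stack(np.meshgrid(np.linspace(-37.5,37.5,7),np.linspace(-94.5,94.5,15),np.linspace(-200,-69,12)),-1).reshape(-1,3)+[0,0,-4]
    B0=g@np.stack([x,y,z])
    clr=999
    for k in np.linspace(0,1,9):
        a=.275*k; s0=np.arcsin(32/145); G=np.array([-30-145*np.cos(s0-a),0,50+145*np.sin(s0-a)]); B=B0+G
        inb=np.abs(B[:,1])<118
        psi=k*1.0; rel=B[:,[0,2]]-[105,118]; 
        u=-(rel[:,0]*np.cos(psi)-rel[:,1]*np.sin(psi)); v=rel[:,1]*np.cos(psi)+rel[:,0]*np.sin(psi) # lid frame: u forward, v normal
        def sd(d1,d2): return np.where((d1>0)|(d2>0),np.hypot(np.maximum(d1,0),np.maximum(d2,0)),np.maximum(d1,d2))
        dl=sd(np.maximum(u-220,-u),np.maximum(v-36,-v)); db=sd(np.maximum(-110-B[:,0],B[:,0]-110),B[:,2]-115)
        dd=np.minimum(dl,db)[inb]; clr=min(clr,dd.min() if len(dd) else 99,B[:,2].min())
    if clr<4: continue
    Rw=np.stack([WX,WY,UP],1); best=None
    for sgn in (1,-1):
      R=Rw@np.stack([x*sgn,y*sgn,z],1)
      ok=0;qs=[]
      for Gz,Gx in((82,-171.4),(42,-174.8)):
        p=W0+Gx/1e3*WX+Gz/1e3*UP+R[:,2]*(.0187-.004)
        c=[ik(p,R,np.array(q0)) for q0 in([.1,.0,0,2.2,0,.7,.1*sgn],[.3,.2,-.5,2.2,.5,.7,1.5],[-.3,.2,.5,2.2,-.5,.7,-1.5])]
        q=min(c,key=lambda c:c[1]+.1*c[2]); ok=max(ok,q[1]+.1*q[2]); qs.append(q[0].round(2))
      if ok<.02: res.append((clr,th,ph,sgn,ok)); print(th,ph,sgn,"clr",clr.round(1),"ik",ok.round(4),qs[1].tolist())
E
python3 t2.py
```

```text
35 30 1 clr 10.0 ik 0.0006 [1.2, 0.81, -0.88, 2.37, -1.25, 0.19, 2.04]
35 30 -1 clr 10.0 ik 0.0006 [1.2, 0.81, -0.88, 2.37, -1.25, 0.19, -1.1]
40 30 1 clr 15.7 ik 0.0097 [1.27, 0.87, -0.93, 2.37, -1.25, 0.19, 2.14]
40 30 -1 clr 15.7 ik 0.0097 [1.27, 0.87, -0.93, 2.37, -1.25, 0.19, -1.0]
45 30 1 clr 7.0 ik 0.0175 [1.35, 0.94, -0.97, 2.36, -1.25, 0.19, 2.25]
45 30 -1 clr 7.0 ik 0.0175 [1.35, 0.94, -0.97, 2.36, -1.25, 0.19, -0.89]
```

```bash
python3 - <<'E'
from h import *
d=cap("side"); s=bot.read_state(); u=proj(d,s["eef_pos"]).astype(int); print(u)
x0,y0=max(u[0]-90,0),max(u[1]-150,0)
a=d["img"][y0:y0+200,x0:x0+200]; t=cap("top"); v=proj(t,s["eef_pos"]).astype(int);print(v)
b=t["img"][max(v[1]-80,0):v[1]+120,v[0]-100:v[0]+100]
for im,dd in((a,d),):pass
c=np.hstack([cv2.resize(k,(395,395),interpolation=cv2.INTER_CUBIC) for k in(a,b)])
cv2.imwrite("pics/grip.png",c[:,:,::-1])
E
```

```text
[385 219]
[367 307]
```

View pics/grip.png

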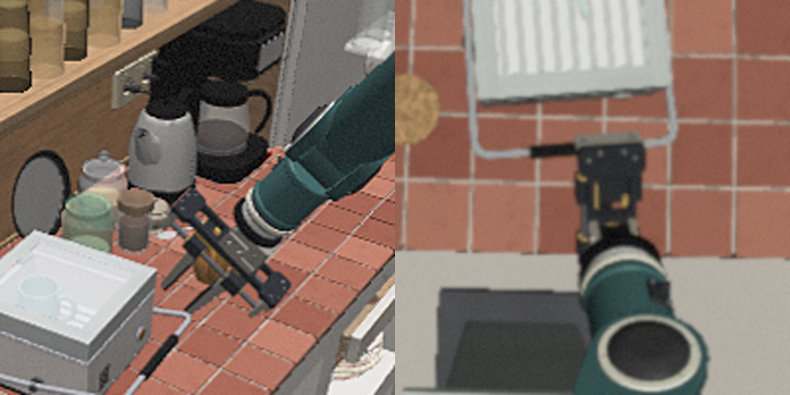

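The crop shows the gripper body as a flat bar, long along the closing line (y) and only about 60 mm deep, with a slim wrist behind it. I'll refine the search with that shape.

```bash
sed -i 's/+\[0,0,-4\]/+[0,0,-4]; g=g[(g[:,2]>-140)|(np.abs(g[:,1])<50)]/; s/range(15,50,5)/range(18,45,3)/; s/range(-60,61,15)/range(-40,41,10)/; s/clr<4/clr<3/; s/for sgn in (1,-1)/for sgn in (1,)/' t2.py; sed -i 's/print(th,ph,sgn,"clr",clr.round(1),"ik",ok.round(4),qs\[1\].tolist())/print(th,ph,"clr",clr.round(1),"ik",ok.round(4),qs[0].tolist(),qs[1].tolist())/; s/if ok<.02/if ok<.03/' t2.py; time python3 t2.py
```

```text
24 0 clr 7.1 ik 0.0297 [-0.09, 0.32, 0.22, 2.4, -1.2, 0.19, 1.37] [-0.09, 0.38, 0.22, 2.4, -1.25, 0.19, 1.43]
24 10 clr 3.1 ik 0.0157 [0.53, 0.35, -0.37, 2.4, -1.15, 0.19, 1.46] [0.49, 0.42, -0.31, 2.39, -1.25, 0.19, 1.59]
27 10 clr 8.7 ik 0.025 [0.6, 0.36, -0.42, 2.4, -1.25, 0.19, 1.59] [0.58, 0.43, -0.38, 2.39, -1.25, 0.19, 1.63]
27 20 clr 3.3 ik 0.0062 [1.0, 0.51, -0.79, 2.38, -0.99, 0.19, 1.47] [0.91, 0.58, -0.67, 2.38, -1.25, 0.19, 1.78]
30 20 clr 8.6 ik 0.014 [1.03, 0.52, -0.79, 2.4, -1.25, 0.19, 1.77] [0.97, 0.6, -0.72, 2.37, -1.25, 0.19, 1.83]
33 20 clr 13.9 ik 0.0216 [1.09, 0.55, -0.84, 2.39, -1.25, 0.19, 1.82] [1.04, 0.63, -0.77, 2.37, -1.25, 0.19, 1.88]
33 30 clr 6.6 ik 0.0 [1.27, 0.75, -1.03, 2.37, -0.69, 0.19, 1.38] [1.18, 0.79, -0.88, 2.36, -1.12, 0.19, 1.88]
36 20 clr 19.4 ik 0.0288 [1.15, 0.58, -0.89, 2.39, -1.25, 0.19, 1.87] [1.11, 0.66, -0.81, 2.37, -1.25, 0.19, 1.94]
36 30 clr 11.7 ik 0.0025 [1.28, 0.75, -1.01, 2.38, -0.97, 0.19, 1.71] [1.22, 0.82, -0.89, 2.37, -1.25, 0.19, 2.06]
36 40 clr 3.0 ik 0.0 [1.38, 0.93, -1.09, 2.31, -0.38, 0.31, 1.22] [1.36, 1.03, -1.05, 2.32, -0.26, 0.23, 1.17]
39 30 clr 16.8 ik 0.008 [1.3, 0.78, -1.0, 2.39, -1.2, 0.19, 1.99] [1.26, 0.86, -0.92, 2.37, -1.25, 0.19, 2.12]
39 40 clr 7.6 ik 0.0 [1.42, 0.98, -1.13, 2.33, -0.3, 0.26, 1.2] [1.4, 1.08, -1.09, 2.34, -0.2, 0.2, 1.17]
42 30 clr 12.2 ik 0.013 [1.34, 0.82, -1.02, 2.39, -1.25, 0.19, 2.1] [1.3, 0.9, -0.95, 2.37, -1.25, 0.19, 2.19]
real	0m37.572s
user	0m37.960s
sys	0m0.199s
```

```bash
sed -i 's/for q0 in(.*\])\]$/for q0 in([.1,.3,0,2.3,3.0,.5,-1.4],[.1,.3,0,2.3,1.6,.4,0],[-.4,.3,.4,2.3,1.6,.5,0])]/; s/range(18,45,3)/range(24,45,4)/; s/ok<.03/ok<.01/; s/for sgn in (1,)/for sgn in (1,-1)/; s/print(th,ph,/print(th,ph,sgn,/' t2.py; sed -n '/c=\[ik/p' t2.py; python3 t2.py
```

```text
c=[ik(p,R,np.array(q0)) for q0 in([.1,.3,0,2.3,3.0,.5,-1.4],[.1,.3,0,2.3,1.6,.4,0],[-.4,.3,.4,2.3,1.6,.5,0])]
32 30 1 clr 5.0 ik 0.0028 [1.28, 0.75, -1.04, 2.36, -0.57, 0.19, 1.24] [1.5, 1.54, -1.53, 2.4, 1.54, 0.78, -0.62]
36 40 1 clr 3.0 ik 0.0 [1.52, 1.23, -1.34, 2.34, 0.78, 0.37, 0.12] [1.49, 1.26, -1.24, 2.35, 0.86, 0.31, 0.12]
40 40 1 clr 6.0 ik 0.0 [1.54, 1.26, -1.34, 2.36, 0.85, 0.32, 0.12] [1.51, 1.29, -1.23, 2.37, 0.93, 0.26, 0.13]
```

```bash
cat >> h.py <<'E'
def gripR(th,ph):
    t,f=np.radians([th,ph]); y=np.cos(t)*WX+np.sin(t)*UP
    return orient(np.cos(f)*(np.sin(t)*WX-np.cos(t)*UP)+np.sin(f)*WY,y)
def sim(R,p,n=12,q=None):
    from fk import ik
    s=bot.read_state(); q=np.array(s["joints"] if q is None else q); R0=np.array(s["orientation"]); p0=np.array(s["eef_pos"])
    rv=Rn.from_matrix(R0.T@R).as_rotvec(); e=0
    for k in range(1,n+1):
        q2,a,b=ik(p0+(p-p0)*k/n,R0@Rn.from_rotvec(rv*k/n).as_matrix(),q,w=1e-2,m=0); e=max(e,a+.1*b,); dq=np.abs(q2-q).max(); q=q2
    print("sim q",q.round(2).tolist(),"last err",round(a,4),round(b,4),"max",round(e,4)); return q
E
python3 - <<'E'
from h import *
g=np.array([.4594,-.0454,.083])
for th,ph in((36,25),(36,32),(39,36),(30,25)):
    R=gripR(th,ph); print(th,ph); q=sim(R,g+R[:,2]*(.0147-.05))
R=gripR(36,32); go(R,grasp=g-.054*R[:,2])
E
```

```text
36 25
sim q [2.29, -0.31, -1.57, 2.44, -1.25, 0.99, 1.8] last err 0.0893 0.1625 max 0.1056
36 32
sim q [2.34, -0.31, -1.57, 2.44, -1.23, 1.07, 1.82] last err 0.1029 0.2229 max 0.1252
39 36
sim q [2.38, -0.31, -1.57, 2.44, -1.22, 1.12, 1.88] last err 0.1129 0.2618 max 0.1391
30 25
sim q [2.26, -0.31, -1.57, 2.44, -1.21, 0.95, 1.71] last err 0.0866 0.1654 max 0.1031
rows 4 rot/row [-0.0117, 0.1389, -0.0067]
dpos [[-0.0014, -0.0114, 0.0164], [-0.0035, -0.0116, 0.0159], [-0.0056, -0.0118, 0.0151], [-0.0076, -0.012, 0.0141]]
whole d world [-0.002  -0.0049 -0.0797] in final axes [-0.0374 -0.0489  0.051 ] turn deg 32.0
```

```bash
cat >> fk.py <<'E'
def jac(q):
    J=np.zeros((6,7)); p0,R0=fkm(q)
    for i in range(7):
        d=q.copy(); d[i]+=1e-5; p,R=fkm(d); J[:3,i]=(p-p0)/1e-5; J[3:,i]=Rn.from_matrix(R@R0.T).as_rotvec()/1e-5
    return J
def follow(q,rows,sub=6,qn=None,kn=0.,corr=None):
    """min-norm IK tracking of tool-frame rows [(dpos,rot)]"""
    q=np.array(q,float); p,R=fkm(q); worst=0
    for dp,rv in rows:
        p=p+R@np.array(dp); R=R@Rn.from_rotvec(rv).as_matrix()
        for k in range(sub*4):
            pc,Rc=fkm(q); e=np.concatenate([p-pc,Rn.from_matrix(R@Rc.T).as_rotvec()])
            if k<sub: e=e/(sub-k)
            act=np.ones(7,bool)
            for _ in range(7):
                J=jac(q)*act; dq=J.T@np.linalg.solve(J@J.T+1e-4*np.eye(6),e)*act
                if qn is not None: dq=dq+kn*(np.eye(7)-np.linalg.pinv(J)@J)@(qn-q)*act
                bad=act&(((q+dq)>HI-.003)|((q+dq)<LO+.003))
                if not bad.any(): break
                act&=~bad
            q=np.clip(q+dq,LO,HI)
        pc,Rc=fkm(q); worst=max(worst,np.linalg.norm(p-pc)+.1*np.linalg.norm(Rn.from_matrix(R@Rc.T).as_rotvec()))
    return q,worst,np.linalg.norm(p-pc)
E
python3 - <<'E'
from fk import *
y=[[0.0283,-0.0357,0],[0.0314,-0.0331,0],[0.0342,-0.0303,0],[0.0368,-0.0271,0],[0.039,-0.0238,0],[0.041,-0.02,0],[0.0425,-0.0165,0],[0.0437,-0.0127,0],[0.0444,-0.009,0],[0.0447,-0.005,0]]
rows=[(d,[-.057,.04,-.096]) for d in y]
r2=[([.037,-.006,.029],[0,.022,-.076]),([.037,-.003,.03],[0,.022,-.076]),([.0365,-.0005,.0305],[0,.022,-.076]),([.036,.002,.031],[0,.022,-.076])]
q0=DATA[0][0]; mid=(LO+HI)/2
for qn,kn in((None,0),(np.array(q0),.02),(mid,.02)):
    a=follow(q0,rows,qn=qn,kn=kn); b=follow(a[0],r2,qn=qn,kn=kn)
    print(a[0].round(2),a[1:],b[0].round(2),b[1:])
print("real",DATA[1][0],DATA[2][0])
E
```

```text
[ 1.68 -0.26 -0.91  2.43 -1.16  0.69  1.5 ] (np.float64(0.057688794816277165), np.float64(0.055583716728135064)) [ 1.64 -0.09 -1.48  2.43 -1.26  0.28  1.52] (np.float64(0.05818656057378953), np.float64(0.057144848457263725))
[ 1.65 -0.25 -0.89  2.44 -1.15  0.68  1.49] (np.float64(0.057496882901226884), np.float64(0.05538427135330982)) [ 1.72 -0.07 -1.53  2.44 -1.25  0.28  1.54] (np.float64(0.05673378227886549), np.float64(0.05536918769156498))
[ 1.67 -0.26 -0.9   2.44 -1.16  0.69  1.49] (np.float64(0.057477654840943165), np.float64(0.05537438908321424)) [ 1.74 -0.05 -1.56  2.44 -1.22  0.26  1.52] (np.float64(0.05703128204805253), np.float64(0.055499896642709406))
real [1.828, -0.244, -0.968, 2.437, -1.105, 0.691, 1.434] [1.97, -0.226, -1.569, 2.437, -1.291, 0.485, 1.554]
```

```bash
cat >> fk.py <<'E'
def rowsto(p0,R0,p1,R1,n):
    rv=Rn.from_matrix(R0.T@R1).as_rotvec()/n; d=(p1-p0)/n; out=[]; R=R0.copy()
    for i in range(n): out.append((R.T@d,rv)); R=R@Rn.from_rotvec(rv).as_matrix()
    return out
E
python3 - <<'E'
from h import *; from fk import *
np.set_printoptions(precision=3,suppress=True)
q=np.array(bot.read_state()["joints"]); g=np.array([.4594,-.0454,.083])
for qa in([1.075,.468,-.012,1.603,0,1.071,-.056],[.9,.5,-.3,1.8,0,.85,.3]):
    qa=np.array(qa)
    p,R=fkm(q); pa,Ra=fkm(qa)
    a=follow(q,rowsto(p,R,pa,Ra,14)); print("retreat",pa,a[0],a[1:])
    for th,ph in((36,32),(39,38),(33,30)):
        R2=gripR(th,ph); pp,RR=fkm(a[0])
        b=follow(a[0],rowsto(pp,RR,g+R2[:,2]*(.0147-.05),R2,14)); 
        c=follow(b[0],rowsto(*fkm(b[0]),g+R2[:,2]*.0147,R2,3)); d=follow(c[0],rowsto(*fkm(c[0]),g+R2[:,2]*.0147-[.003,0,.041],R2,6))
        print(th,ph,"pre",b[0],b[1:],"\n   grasp",c[0],c[1:],"\n   down",d[0],d[1:])
E
```

```text
retreat [ 0.285 -0.584  0.214] [ 1.633  0.628 -0.881  1.582  0.507  1.176 -0.473] (np.float64(0.08197268242847239), np.float64(2.603703785810335e-16))
36 32 pre [ 1.602  0.992 -1.358  2.404  0.579  0.289  0.237] (np.float64(5.538381433792753e-16), np.float64(1.8094421531119201e-16)) 
   grasp [ 1.456  1.014 -1.234  2.42   0.899  0.157 -0.063] (np.float64(2.775764985912605e-16), np.float64(2.3714374201337736e-16)) 
   down [ 1.436  1.12  -1.153  2.425  1.426  0.153 -0.48 ] (np.float64(4.222476200109316e-16), np.float64(1.958932212760709e-16))
39 38 pre [ 1.639  1.147 -1.386  2.357  0.56   0.385  0.357] (np.float64(3.7503918596337264e-16), np.float64(3.3450938666784586e-16)) 
   grasp [ 1.499  1.126 -1.267  2.377  0.6    0.226  0.322] (np.float64(3.5746680867619334e-16), np.float64(1.457167719820518e-16)) 
   down [ 1.458  1.166 -1.16   2.384  0.663  0.154  0.341] (np.float64(5.283752076825555e-16), np.float64(2.891945847262976e-16))
33 30 pre [ 1.572  0.928 -1.354  2.399  0.569  0.299  0.177] (np.float64(4.699200915334062e-16), np.float64(1.4946834900704541e-16)) 
   grasp [ 1.417  0.
[... 836 characters left out ...]
(np.float64(0.18169407269344384), np.float64(0.17651475488373217)) 
   grasp [ 2.442 -0.306 -1.569  2.437 -1.157  1.399  1.901] (np.float64(0.203941831453526), np.float64(0.19887067628251945)) 
   down [ 2.438 -0.306 -1.569  2.437 -1.155  1.39   1.898] (np.float64(0.23680960918165342), np.float64(0.23110248333398406))
33 30 pre [ 2.399 -0.306 -1.569  2.423 -1.133  1.244  1.797] (np.float64(0.14004555999174859), np.float64(0.13660189329975062)) 
   grasp [ 2.379 -0.306 -1.569  2.435 -1.15   1.23   1.798] (np.float64(0.1714244674480417), np.float64(0.16791694592855314)) 
   down [ 2.353 -0.306 -1.569  2.435 -1.158  1.212  1.782] (np.float64(0.20350344657897296), np.float64(0.1994301100142762))
```

```bash
python3 - <<'E'
from h import *
go(np.array([[.899,.437,0],[.437,-.899,0],[0,0,-1]]),pt=[.285,-.585,.235],lin=.06,ang=10)
E
```

```text
rows 10 rot/row [0.0498, -0.0356, 0.1171]
dpos [[-0.0507, -0.0145, -0.0158], [-0.0526, -0.0092, -0.0133], [-0.0538, -0.0036, -0.0111], [-0.0542, 0.0022, -0.0092], [-0.0539, 0.0082, -0.0075], [-0.0528, 0.0141, -0.0061], [-0.0511, 0.0199, -0.0051], [-0.0486, 0.0255, -0.0045], [-0.0454, 0.0308, -0.0042], [-0.0417, 0.0357, -0.0043]]
whole d world [-0.1608 -0.5242  0.048 ] in final axes [-0.3736  0.4009 -0.048 ] turn deg 75.7
```

Call:
jog_arm(fingers=[0.3,0.3,0.3,0.3,0.3,0.3,0.3,0.3,0.3,0.3], delta_pos=[[-0.051,-0.0145,-0.016],[-0.0525,-0.009,-0.013],[-0.054,-0.0035,-0.011],[-0.054,0.002,-0.009],[-0.054,0.008,-0.0075],[-0.053,0.014,-0.006],[-0.051,0.02,-0.005],[-0.0485,0.0255,-0.0045],[-0.0455,0.031,-0.004],[-0.0415,0.0355,-0.0045]], rot=[[0.05,-0.0355,0.117],[0.05,-0.0355,0.117],[0.05,-0.0355,0.117],[0.05,-0.0355,0.117],[0.05,-0.0355,0.117],[0.05,-0.0355,0.117],[0.05,-0.0355,0.117],[0.05,-0.0355,0.117],[0.05,-0.0355,0.117],[0.05,-0.0355,0.117]])

```text
t: 4.97
eef_pos: [0.2794, -0.468, 0.2945]
orientation: [[0.828, 0.553, 0.092], [0.559, -0.828, -0.052], [0.047, 0.094, -0.994]]
contact_force: [-0.5, -0.3, 1.9]
width: 0.0319
grip_force: 0.0
```

```bash
cat >> h.py <<'E'
def plan(R1,p1,n,show=True,q=None):
    """rows from present measured pose to (R1,p1) + check with arm model"""
    from fk import follow,rowsto,fkm,LO,HI
    s=bot.read_state(); p0=np.array(s["eef_pos"]); R0=np.array(s["orientation"])
    rows=rowsto(p0,R0,np.array(p1),R1,n); q,w,e=follow(s["joints"],rows)
    print("t",s["t"],"d",(np.array(p1)-p0).round(3),"rot/row",rows[0][1].round(4).tolist(),"dpos",[r[0].round(4).tolist() for r in rows])
    print("model: from",np.round(s["joints"],2).tolist(),"to",q.round(2).tolist(),"err",round(w,4)); return q
E
python3 - <<'E'
from h import *
from fk import *
g=np.array([.4594,-.0454,.083]); R=gripR(39,38); 
q=plan(R,g+R[:,2]*(.0147-.05),14)
c=follow(q,rowsto(*fkm(q),g+R[:,2]*.0147,R,3)); d=follow(c[0],rowsto(*fkm(c[0]),g+R[:,2]*.0147-[.003,0,.041],R,6)); print(c,d)
E
```

```text
t 4.975 d [ 0.165  0.399 -0.19 ] rot/row [-0.0105, 0.0685, -0.0841] dpos [[0.025, -0.0184, 0.0131], [0.0255, -0.0164, 0.0146], [0.0258, -0.0144, 0.0162], [0.0257, -0.0124, 0.0179], [0.0254, -0.0104, 0.0195], [0.0248, -0.0085, 0.0211], [0.024, -0.0067, 0.0227], [0.0229, -0.005, 0.0243], [0.0215, -0.0034, 0.0257], [0.0199, -0.0019, 0.0271], [0.0181, -0.0006, 0.0284], [0.0161, 0.0005, 0.0296], [0.014, 0.0015, 0.0306], [0.0117, 0.0022, 0.0315]]
model: from [1.88, 0.35, -1.08, 1.79, 0.31, 1.1, -0.26] to [1.67, 1.08, -1.35, 2.35, 0.33, 0.39, 0.59] err 0.0
(array([ 1.47794285,  1.07678558, -1.2349182 ,  2.37225323,  0.3527838 ,
        0.20360874,  0.5544617 ]), np.float64(5.067537929008382e-16), np.float64(4.3377800263110734e-16)) (array([ 1.45688142,  1.16372294, -1.15896477,  2.38416464,  0.65195178,
        0.15316895,  0.3515804 ]), np.float64(4.982807279882214e-16), np.float64(2.5066604164831255e-16))
```

Call:
jog_arm(fingers=[0.3,0.3,0.3,0.3,0.3,0.3,0.3,0.3,0.3,0.3], delta_pos=[[0.025,-0.0185,0.013],[0.0255,-0.0165,0.0145],[0.026,-0.0145,0.016],[0.0255,-0.0125,0.018],[0.0255,-0.0105,0.0195],[0.025,-0.0085,0.021],[0.024,-0.0065,0.0225],[0.023,-0.005,0.0245],[0.0215,-0.0035,0.0255],[0.02,-0.002,0.027]], rot=[[-0.0105,0.0685,-0.084],[-0.0105,0.0685,-0.084],[-0.0105,0.0685,-0.084],[-0.0105,0.0685,-0.084],[-0.0105,0.0685,-0.084],[-0.0105,0.0685,-0.084],[-0.0105,0.0685,-0.084],[-0.0105,0.0685,-0.084],[-0.0105,0.0685,-0.084],[-0.0105,0.0685,-0.084]])

```text
t: 6.22
eef_pos: [0.3968, -0.1801, 0.1595]
orientation: [[-0.063, 0.88, 0.471], [0.882, -0.172, 0.439], [0.468, 0.442, -0.765]]
contact_force: [0.4, 0.4, 0.6]
width: 0.0322
grip_force: 0.0
```

```bash
python3 - <<'E'
from h import *
from fk import *
g=np.array([.4594,-.0454,.083]); R=gripR(39,38); 
q=plan(R,g+R[:,2]*(.0147-.05),5)
c=follow(q,rowsto(*fkm(q),g+R[:,2]*.0147,R,3)); d=follow(c[0],rowsto(*fkm(c[0]),g+R[:,2]*.0147-[.003,0,.041],R,6)); print(c,d)
E
```

```text
t 6.225 d [ 0.047  0.111 -0.055] rot/row [-0.0081, 0.0544, -0.0659] dpos [[0.0139, -0.0004, 0.0226], [0.0127, 0.0003, 0.0234], [0.0113, 0.0009, 0.024], [0.0099, 0.0014, 0.0246], [0.0085, 0.0018, 0.0251]]
model: from [1.93, 0.82, -1.39, 2.22, 0.21, 0.61, 0.45] to [1.7, 1.12, -1.34, 2.27, 0.33, 0.49, 0.65] err 0.0
(array([ 1.47692538,  1.07454739, -1.23341514,  2.37193912,  0.34036797,
        0.20297617,  0.56617547]), np.float64(3.9301888735501913e-16), np.float64(1.760893866893587e-16)) (array([ 1.45687479,  1.16371018, -1.1589571 ,  2.38416381,  0.65187357,
        0.1531609 ,  0.35165342]), np.float64(2.8877918726708406e-16), np.float64(2.118352371637509e-16))
```

Call:
jog_arm(fingers=[0.3,0.3,0.3,0.3,0.3,0.3], delta_pos=[[0.014,0,0.0225],[0.0125,0.0005,0.0235],[0.0115,0.001,0.024],[0.01,0.0015,0.0245],[0.0085,0.002,0.025],[0,0,0]], rot=[[-0.008,0.0545,-0.066],[-0.008,0.0545,-0.066],[-0.008,0.0545,-0.066],[-0.008,0.0545,-0.066],[-0.008,0.0545,-0.066],[0,0,0]])

```text
t: 6.98
eef_pos: [0.4447, -0.068, 0.1051]
orientation: [[-0.463, 0.775, 0.429], [0.744, 0.076, 0.664], [0.482, 0.627, -0.612]]
contact_force: [0.4, 0.3, 0.5]
width: 0.0325
grip_force: 0.0
```

```bash
python3 - <<'E'
from h import *
g=np.array([.4594,-.0454,.083]); R=gripR(39,38); 
plan(R,g+R[:,2]*.0147,4)
E
```

```text
t 6.975 d [ 0.021  0.032 -0.031] rot/row [-0.0004, -0.0007, -0.0007] dpos [[-0.0002, -0.0002, 0.0124], [-0.0002, -0.0002, 0.0124], [-0.0002, -0.0002, 0.0124], [-0.0001, -0.0002, 0.0124]]
model: from [1.67, 1.15, -1.3, 2.23, 0.35, 0.5, 0.67] to [1.56, 1.16, -1.22, 2.26, 0.38, 0.37, 0.65] err 0.0
```

Call:
jog_arm(fingers=[0.3,0.3,0.3,0.3,0.3,1,1,1,1], delta_pos=[[0,0,0.0125],[0,0,0.0125],[0,0,0.0125],[0,0,0.0125],[0,0,0],[0,0,0],[0,0,0],[0,0,0],[0,0,0]], rot=[[0,0,0],[0,0,0],[0,0,0],[0,0,0],[0,0,0],[0,0,0],[0,0,0],[0,0,0],[0,0,0]])

```text
t: 8.1
eef_pos: [0.4645, -0.0355, 0.0738]
orientation: [[-0.463, 0.776, 0.427], [0.745, 0.08, 0.663], [0.48, 0.625, -0.615]]
contact_force: [-6.1, -1.0, -6.7]
width: 0.0149
grip_force: 30.0
```

```bash
python3 - <<'E'
from h import *
s=bot.read_state(); p=np.array(s["eef_pos"]);R=np.array(s["orientation"])
print(s["t"],np.round(s["joints"],2),s["width"],s["grip_force"],s["contact_force"])
# lever arc in tool axes: from angle a0 to -0.055
piv=W0-.03*WX; a0=np.arcsin(32/145); n=8
A=a0-np.linspace(0,.285,n+1); P=np.array([W0+(-.03-.145*np.cos(a))*WX+(.05+.145*np.sin(a))*UP for a in A])
for d in np.diff(P,axis=0): print((R.T@d).round(4).tolist())
E
```

```text
8.1 [ 1.55  1.16 -1.22  2.24  0.38  0.38  0.64] 0.014939437282614536 29.995742440223694 [-6.0625245  -1.02399957 -6.71927561]
[-0.002, -0.004, 0.0026]
[-0.0021, -0.0039, 0.0027]
[-0.0022, -0.0037, 0.0028]
[-0.0023, -0.0036, 0.0029]
[-0.0024, -0.0035, 0.003]
[-0.0024, -0.0033, 0.0031]
[-0.0025, -0.0032, 0.0032]
[-0.0026, -0.003, 0.0033]
```

Call:
jog_arm(fingers=[1,1,1,1,1,1,1,1,1,1], delta_pos=[[-0.002,-0.004,0.0026],[-0.0021,-0.0039,0.0027],[-0.0022,-0.0037,0.0028],[-0.0023,-0.0036,0.0029],[-0.0024,-0.0035,0.003],[-0.0024,-0.0033,0.0031],[-0.0025,-0.0032,0.0032],[-0.0026,-0.003,0.0033],[0,0,0],[0,0,0]], rot=[[0,0,0],[0,0,0],[0,0,0],[0,0,0],[0,0,0],[0,0,0],[0,0,0],[0,0,0],[0,0,0],[0,0,0]])

```text
t: 9.35
eef_pos: [0.4625, -0.0359, 0.034]
orientation: [[-0.464, 0.775, 0.429], [0.745, 0.079, 0.662], [0.48, 0.627, -0.614]]
contact_force: [-6.4, -3.3, -0.6]
width: 0.0152
grip_force: 30.0
```

```bash
python3 - <<'E'
from h import *
s=bot.read_state(); p=np.array(s["eef_pos"]);R=np.array(s["orientation"])
g=p-R[:,2]*bot.pinch_z; print(s["t"],np.round(s["joints"],2),"grasp",g,(g-W0)@WX)
d=cap("side"); 
x0,y0=220,110; cv2.imwrite("pics/open.png",cv2.resize(d["img"][y0:y0+200,x0:x0+260],None,fx=3,fy=3,interpolation=cv2.INTER_CUBIC)[:,:,::-1])
lf=W0-.011*WX+.3*UP; print("expected lid front px",proj(d,lf),[proj(d,lf+k*.11*WY).round() for k in(1,-1)])
print("expected sleeve px", proj(d,W0-.1748*WX+.042*UP))
E
```

```text
9.35 [ 1.52  1.22 -1.14  2.24  0.42  0.32  0.67] grasp [ 0.45443733 -0.04825954  0.04544126] -0.17665825282432446
expected lid front px [329.19316976 169.11393707] [array([309., 187.]), array([348., 153.])]
expected sleeve px [375.4314442  260.18454866]
```

View pics/open.png

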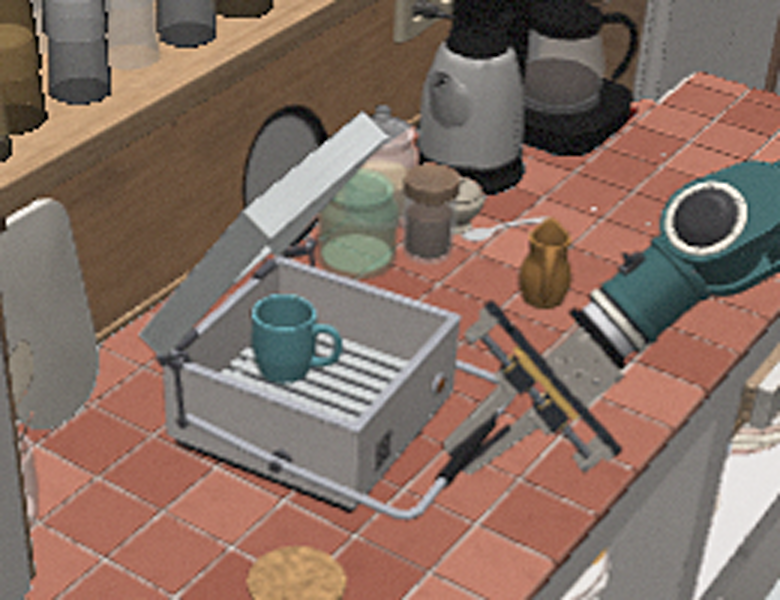

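The crop shows the lid raised with its lower front edge at full-picture pixels (305,184) to (348,154), close to what full opening predicts. The mug stands inside with its handle to the front. I'll push slightly further to confirm the stop.

Call:
jog_arm(fingers=[1,1,1], delta_pos=[[-0.0014,-0.0019,0.0018],[-0.001,-0.0012,0.0012],[0,0,0]], rot=[[0,0,0],[0,0,0],[0,0,0]])

```text
t: 9.78
eef_pos: [0.463, -0.0357, 0.0317]
orientation: [[-0.465, 0.774, 0.431], [0.745, 0.078, 0.663], [0.479, 0.629, -0.612]]
contact_force: [-19.5, -13.4, 26.5]
width: 0.0152
grip_force: 30.0
```

```bash
cat > mug.py <<'E'
from h import *
d=cap("side")
from scipy.optimize import least_squares
r=bot.silhouettes(d,"mug_centre"); print([(round(x["p"],2),x["bbox"],int(x["region"].sum())) for x in r])
hs=cv2.cvtColor(d["img"],cv2.COLOR_RGB2HSV); m=((hs[...,0]>82)&(hs[...,0]<102)&(hs[...,1]>90)).astype(np.uint8)
b=np.array(r[0]["bbox"]).astype(int); mm=np.zeros_like(m); mm[b[1]-3:b[3]+4,b[0]-3:b[2]+4]=m[b[1]-3:b[3]+4,b[0]-3:b[2]+4]
ys,xs=np.nonzero(mm); print("teal",xs.min(),ys.min(),xs.max(),ys.max(),len(xs),"net",np.argwhere(r[0]["region"]).mean(0)[::-1])
np.save("mugmask.npy",mm|r[0]["region"].astype(np.uint8)*2)
def render(x,y,a,z0=.05):
    M=np.zeros((480*4,640*4),np.uint8); th=np.linspace(0,2*np.pi,40)
    pts=[[x+.034*np.cos(t),y+.034*np.sin(t),z0+h] for t in th for h in(0,.073)]
    q=(np.array([proj(d,p) for p in pts])*4+1.5).astype(np.int32); cv2.fillConvexPoly(M,cv2.convexHull(q)[:,0],1)
    u=np.array([np.cos(a),np.sin(a)]); n=np.array([-u[1],u[0]])
    # handle: ring outline in plane, outer from r=34..65, z 20?..68
    t=np.linspace(-np.pi/2,np.pi/2,20)
    H=np.zeros_like(M)
    for s in np.linspace(-.006,.006,3):
        o=[(.034+.031*np.cos(k),.045+.023*np.sin(k)) for k in t]; i=[(.034+.019*np.cos(k),.045+.011*np.sin(k)) for k in t]
        po=np.array([proj(d,[x+u[0]*r_+n[0]*s,y+u[1]*r_+n[1]*s,z0+h]) for r_,h in o+i[::-1]])
        cv2.fillPoly(H,[(po*4+1.5).astype(np.int32)],1)
    return cv2.resize((M|H).astype(np.float32),(640,480),interpolation=cv2.INTER_AREA)
obs=(mm>0)|r[0]["region"]
w0=W0+.039*WX-.015*WY; best=None
sl=(slice(b[1]-15,b[3]+15),slice(b[0]-15,b[2]+15)); ob=cv2.GaussianBlur(obs.astype(np.float32),(0,0),.8)
from scipy.optimize import minimize
for a0 in(-20,-5,10,-35,25):
    a=np.pi+YAW+np.radians(a0)
    f=lambda v:np.sum((cv2.GaussianBlur(render(v[0],v[1],v[2]*10),(0,0),.8)[sl]-ob[sl])**2)
    q=minimize(f,[w0[0],w0[1],a/10],method="Nelder-Mead",options=dict(initial_simplex=[[w0[0],w0[1],a/10],[w0[0]+.01,w0[1],a/10],[w0[0],w0[1]+.01,a/10],[w0[0],w0[1],a/10+.02]],maxfev=150,xatol=2e-4))
    if best is None or q.fun<best.fun: best=q
x,y,a=best.x[0],best.x[1],best.x[2]*10
print("mug",x,y,"handle deg rel. warmer front",np.degrees(a-np.pi-YAW),"cost",best.fun, "in warmer",(np.array([x,y,0])-W0)@WX,(np.array([x,y,0])-W0)@WY)
E
python3 mug.py
```

```text
[(0.92, [304.9, 210.5, 334.4, 238.0], 617)]
teal 304 208 333 236 395 net [315.86061588 222.26418152]
mug 0.6778667739260444 -0.0422137850789539 handle deg rel. warmer front 1.3567547523382117 cost 62.04674530029297 in warmer 0.04625854541524355 -0.0184239768601851
```

```bash
python3 - <<'E'
s=open('mug.py').read()
s=s.replace('hs[...,0]<102)&(hs[...,1]>90)','hs[...,0]<106)&(hs[...,1]>60)').replace('obs=(mm>0)|r[0]["region"]','mm=cv2.morphologyEx(mm,cv2.MORPH_OPEN,np.ones((2,2),np.uint8)); obs=mm>0')
s+='''
im=cv2.resize(d["img"][190:255,285:355],None,fx=6,fy=6,interpolation=cv2.INTER_CUBIC)
ov=im.copy(); R_=(cv2.resize(render(x,y,a)[190:255,285:355],None,fx=6,fy=6)>.5).astype(np.uint8); c=cv2.findContours(R_,1,1)[0]; cv2.drawContours(ov,c,-1,(255,0,0),1)
ob8=(cv2.resize(obs[190:255,285:355].astype(np.float32),None,fx=6,fy=6)>.5).astype(np.uint8); cv2.drawContours(im,cv2.findContours(ob8,1,1)[0],-1,(255,255,0),1)
cv2.imwrite("pics/mugfit.png",cv2.resize(np.hstack([im,ov]),(798,370))[:,:,::-1])
'''
open('mug.py','w').write(s)
E
python3 mug.py
```

```text
[(0.95, [305.9, 208.8, 333.4, 237.8], 619), (0.68, [268.7, 148.4, 348.1, 231.6], 1709)]
teal 304 208 333 237 594 net [315.91760905 222.20840065]
mug 0.6718417397217026 -0.040636263959824816 handle deg rel. warmer front -32.808756469315355 cost 77.6108627319336 in warmer 0.040421100609136014 -0.01625283702580415
```

View pics/mugfit.png

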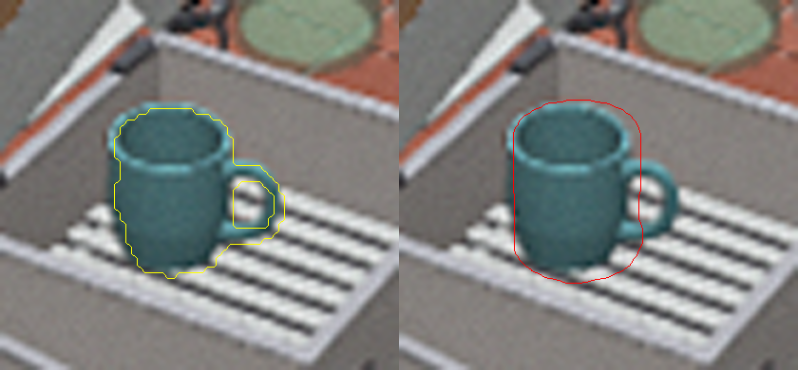

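Crop: mug rim centre is at full-picture pixel (314.5,213.7), and the handle's outer edge is at about (334,225.6). I'll use those directly.

```bash
python3 - <<'E'
from h import *
d=cap("side")
m=atz(d,(314.5,213.7),.123); print("rim",m,"px diam check",[proj(d,m+[.034*np.cos(t),.034*np.sin(t),0]).round(1).tolist() for t in np.arange(0,6.3,np.pi/2)])
for a in np.radians(np.arange(-20,21,5)):
    u=-(np.cos(a)*WX+np.sin(a)*WY); 
    t=np.linspace(-1.2,1.2,9); P=[proj(d,[m[0]+u[0]*(.034+.031*np.cos(k)),m[1]+u[1]*(.034+.031*np.cos(k)),.05+.045+.023*np.sin(k)]) for k in t]
    P=np.array(P); i=P[:,0].argmax(); print(np.degrees(a).round(),"max right",P[i].round(1),"top",P[P[:,1].argmin()].round(1),"bot",P[P[:,1].argmax()].round(1))
E
```

```text
rim [ 0.67440494 -0.03675037  0.123     ] px diam check [[305.6, 209.9], [307.7, 218.8], [323.5, 217.6], [321.1, 208.7], [305.6, 209.9]]
-20.0 max right [328.1 231. ] top [324.  222.2] bot [325.5 234. ]
-15.0 max right [329.5 230.3] top [325.  221.7] bot [326.6 233.4]
-10.0 max right [330.7 229.5] top [325.8 221.1] bot [327.6 232.7]
-5.0 max right [331.9 228.6] top [326.6 220.6] bot [328.6 232. ]
0.0 max right [332.9 227.7] top [327.3 219.9] bot [327.1 231.4]
5.0 max right [333.7 226.7] top [327.9 219.3] bot [327.7 230.7]
10.0 max right [334.4 225.7] top [328.4 218.6] bot [328.1 230. ]
15.0 max right [334.9 224.7] top [328.8 217.9] bot [328.5 229.3]
20.0 max right [335.3 223.6] top [329.1 217.2] bot [328.8 228.5]
```

```bash
cat >> h.py <<'E'
MUG=np.array([.6725,-.038,0]); HA=np.radians(195.4); HU=np.array([np.cos(HA),np.sin(HA),0])
HP=MUG+.051*HU+[0,0,.098]
def hR(al,sg,az=HA):
    a=np.radians(al); f=-np.array([np.cos(az),np.sin(az),0]); n=np.cross(UP,f)
    return orient(np.sin(a)*f-np.cos(a)*UP,sg*n)
E
python3 - <<'E'
from h import *; from fk import *
np.set_printoptions(precision=2,suppress=True)
s=bot.read_state(); q=np.array(s["joints"]); p,R=fkm(q)
q1,w,e=follow(q,rowsto(p,R,p-R[:,2]*.07,R,4)); print("retreat",q1,w)
CO=np.array([.569,.328])
for al in(30,38,45):
  for sg in(1,-1):
    R2=hR(al,sg); P=lambda v:HP+R2[:,2]*.0187+v
    pm,Rm=fkm(q1)
    a=follow(q1,rowsto(pm,Rm,np.array([.44,-.12,.26]),R2,14)); 
    b=follow(a[0],rowsto(*fkm(a[0]),P(-R2[:,2]*.08+[0,0,.03]),R2,5)); c=follow(b[0],rowsto(*fkm(b[0]),P(0),R2,4))
    d=follow(c[0],rowsto(*fkm(c[0]),P(-.1*WX+[0,0,.1]),R2,6))
    for daz in (20,45):
      R3=hR(al,sg,HA+np.radians(daz)); u=np.array([np.cos(HA+np.radians(daz)),np.sin(HA+np.radians(daz))])
      t=np.array([*(CO+.051*u),.057])+R3[:,2]*.0187
      f=follow(d[0],rowsto(*fkm(d[0]),t+[0,0,.09],R3,10)); g=follow(f[0],rowsto(*fkm(f[0]),t,R3,6))
      print(al,sg,daz,"a",a[0],round(a[1],3),"c",c[0],round(b[1]+c[1],3),"d",round(d[1],3),"coaster",g[0],round(f[1]+g[1],3))
E
```

```text
retreat [ 1.67  1.2  -1.24  2.2   0.38  0.5   0.71] 3.9157807773701227e-16
30 1 20 a [ 1.65 -0.13 -1.11  2.27 -0.79  0.7   2.92] 0.0 c [ 0.22  0.46 -0.13  2.12 -0.98  0.16  2.89] 0.012 d 0.0 coaster [-0.75  0.46  0.25  2.15 -1.27  0.15  2.86] 0.048
30 1 45 a [ 1.65 -0.13 -1.11  2.27 -0.79  0.7   2.92] 0.0 c [ 0.22  0.46 -0.13  2.12 -0.98  0.16  2.89] 0.012 d 0.0 coaster [-0.05  0.57 -0.42  2.09 -0.69  0.16  2.92] 0.024
30 -1 20 a [ 1.9  -0.21 -1.28  2.25 -0.9   0.79 -0.11] 0.0 c [ 1.94 -0.3  -1.56  2.3  -1.11  0.64 -0.14] 0.321 d 0.069 coaster [ 1.24 -0.3  -1.57  2.34 -1.03  0.47 -0.5 ] 0.369
30 -1 45 a [ 1.9  -0.21 -1.28  2.25 -0.9   0.79 -0.11] 0.0 c [ 1.94 -0.3  -1.56  2.3  -1.11  0.64 -0.14] 0.321 d 0.069 coaster [ 1.42 -0.3  -1.56  2.34 -1.14  0.75  0.14] 0.413
38 1 20 a [ 1.96  0.19 -1.57  2.33 -0.67  0.37  2.86] 0.031 c [ 0.43  0.42 -0.33  2.08 -0.92  0.16  2.88] 0.09 d 0.016 coaster [-0.54  0.38  0.1   2.12 -1.22  0.16  2.91] 0.179
38 1 45 a [ 1.96  0.19 -1.57  2.33 -0.67  0.37  2.86] 0.031 c [ 0.43  0.42 -0.33  2.08 -0.92  0.16  2.88] 0.09 d 0.016 coaster [ 0.21  0.6  -0.67 
[... 398 characters left out ...]
.88  0.39 -1.57  2.38 -0.6   0.16  2.84] 0.047 c [ 0.68  0.41 -0.58  2.05 -0.89  0.16  2.91] 0.195 d 0.064 coaster [-0.34  0.31 -0.08  2.1  -1.16  0.16  2.91] 0.301
45 1 45 a [ 1.88  0.39 -1.57  2.38 -0.6   0.16  2.84] 0.047 c [ 0.68  0.41 -0.58  2.05 -0.89  0.16  2.91] 0.195 d 0.064 coaster [ 0.44  0.69 -0.88  2.04 -0.48  0.15  2.91] 0.169
45 -1 20 a [ 2.2   0.01 -1.57  2.39 -1.27  0.62  0.38] 0.019 c [ 0.67  0.44 -0.51  2.07 -1.28  0.19  0.2 ] 0.158 d 0.044 coaster [-0.58  0.31  0.13  2.11 -1.28  0.16 -0.2 ] 0.275
45 -1 45 a [ 2.2   0.01 -1.57  2.39 -1.27  0.62  0.38] 0.019 c [ 0.67  0.44 -0.51  2.07 -1.28  0.19  0.2 ] 0.158 d 0.044 coaster [ 0.36  0.68 -0.75  2.08 -1.28  0.16  0.58] 0.107
```

```bash
nproc; cat > ff.py <<'E'
import numpy as np
from scipy.spatial.transform import Rotation as Rn
from fk import SG,OFF,LO,HI,rowsto
B=np.array([[0,-1,0],[1,0,0],[0,0,1.]])
def fj(q):
    R=np.eye(3);p=np.zeros(3);ax=[];ps=[]
    for i in range(7):
        c,s=np.cos(SG[i]*q[i]),np.sin(SG[i]*q[i]); k=2 if i%2==0 else 1
        ax.append(SG[i]*R[:,k]); ps.append(p)
        R=R@(np.array([[c,-s,0],[s,c,0],[0,0,1]]) if k==2 else np.array([[c,0,s],[0,1,0],[-s,0,c]])); p=p+R@OFF[i]
    ax=np.array(ax); J=np.vstack([np.cross(ax,p-np.array(ps)).T,ax.T]); return p,R@B,J
def rv(M): return .5*np.array([M[2,1]-M[1,2],M[0,2]-M[2,0],M[1,0]-M[0,1]])
def to(q,p1,R1,n,it=4):
    q=q.copy(); p0,R0,_=fj(q); v=Rn.from_matrix(R0.T@R1).as_rotvec()/n; w=0; mar=9
    for k in range(1,n+1):
        pt=p0+(p1-p0)*k/n; Rt=R0@Rn.from_rotvec(v*k).as_matrix()
        for _ in range(it):
            p,R,J0=fj(q); e=np.concatenate([pt-p,rv(Rt@R.T)]); act=np.ones(7,bool)
            for _ in range(6):
                J=J0*act; dq=J.T@np.linalg.solve(J@J.T+1e-4*np.eye(6),e)
                bad=act&((q+dq>HI-.003)|(q+dq<LO+.003))
                if not bad.any(): break
                act&=~bad
            q=np.clip(q+dq,LO,HI)
        w=max(w,np.linalg.norm(e[:3])+.1*np.linalg.norm(e[3:])); mar=min(mar,(q-LO).min(),(HI-q).min())
    return q,w,mar
E
cat > search.py <<'E'
from h import *; from ff import *
import time, sys
rng=np.random.default_rng(int(sys.argv[1])); s=bot.read_state(); q=np.array(s["joints"]); p,R,_=fj(q)
q1,_,_=to(q,p-R[:,2]*.07,R,4); CO=np.array([.569,.328]); res=[]; t0=time.time()
while time.time()-t0<70:
    al=rng.choice([20,24,28]); sg=rng.choice([1,-1]); R2=hR(al,sg)
    wp=[]; qq=q1; W=M=None; ws=[];mm=[]
    for k in range(rng.integers(1,4)):
        pos=np.array([rng.uniform(.3,.62),rng.uniform(-.5,-.05),rng.uniform(.22,.45)])
        az=rng.uniform(-1.2,.5); l=rng.uniform(0,.5); f=np.array([np.cos(az),np.sin(az),0]); 
        Rw=orient(np.sin(l)*f-np.cos(l)*UP,np.array([-np.sin(az+(rr:=rng.uniform(-1.6,1.6))),np.cos(az+rr),0])*sg)
        if np.hypot(*pos[:2])<.42: continue
        qq,w,m=to(qq,pos,Rw,8,2); ws.append(w); mm.append(m); wp.append((pos.round(2).tolist(),round(az,2),round(l,2),round(rr,2)))
    if not ws or max(ws)>.01: continue
    P=lambda v:HP+R2[:,2]*.0187+v
    for tgt,n in((P(-R2[:,2]*.08+[0,0,.06]),8),(P(0),4),(P(-.1*WX+[0,0,.1]),5)):
        qq,w,m=to(qq,tgt,R2,n,2); ws.append(w);mm.append(m)
        if n==4: qh=qq
    if max(ws)>.01: continue
    best=None
    for daz in(0,20,40):
        a=HA+np.radians(daz); R3=hR(al,sg,a); t=np.array([*(CO+.051*np.array([np.cos(a),np.sin(a)])),.057])+R3[:,2]*.0187
        x,w,m=to(qq,t+[0,0,.09],R3,8,2); y,w2,m2=to(x,t,R3,4,2)
        c=(min(m,m2,*mm),max(w,w2),daz,y.round(2).tolist())
        if c[1]<.01 and(best is None or c[0]>best[0]): best=c
    if best: res.append((best[0],al,sg,wp,qh.round(2).tolist(),best))
res.sort(key=lambda r:-r[0])
for r in res[:3]: print(len(res),r)
E
for i in 1 2 3 4; do python3 search.py $i & done; wait
```

```text
4
this script no longer has the robot
this script no longer has the robot
this script no longer has the robot
677 (np.float64(0.2247157808019642), np.int64(20), np.int64(1), [([0.59, -0.18, 0.22], -0.42, 0.31, -1.04)], [0.8, 0.7, -0.94, 2.06, 1.07, 0.49, 0.99], (np.float64(0.2247157808019642), np.float64(0.0023234352455169145), 40, [0.27, 0.79, -0.96, 2.1, 1.22, 0.47, 1.01]))
677 (np.float64(0.21130512992133954), np.int64(20), np.int64(1), [([0.62, -0.16, 0.3], -0.99, 0.46, 0.66), ([0.6, -0.19, 0.43], -0.44, 0.42, -0.39)], [0.83, 0.73, -1.0, 2.05, 1.12, 0.53, 0.95], (np.float64(0.21130512992133954), np.float64(0.0026913365261102395), 0, [-0.04, 0.67, -0.77, 2.13, 1.4, 0.57, -0.03]))
677 (np.float64(0.2094922518823228), np.int64(20), np.int64(1), [([0.59, -0.45, 0.25], -0.46, 0.43, -1.31)], [0.84, 0.73, -1.0, 2.05, 1.12, 0.54, 0.95], (np.float64(0.2094922518823228), np.float64(0.002690782375828358), 0, [-0.04, 0.68, -0.77, 2.13, 1.4, 0.57, -0.03]))Exception ignored in: <_io.TextIOWrapper mode='rw' encoding='UTF-8'>
Traceback (most recent call last):
BrokenPipeError: [Errno 32] Broken pipe
Exception ignored in: <_io.TextIOWrapper mode='rw' encoding='UTF-8'>
Traceback (most recent call last):
BrokenPipeError: [Errno 32] Broken pipe
Exception ignored in: <_io.TextIOWrapper mode='rw' encoding='UTF-8'>
Traceback (most recent call last):
BrokenPipeError: [Errno 32] Broken pipe
```

Call:
jog_arm(fingers=[0.35,0.35,0.35,0.3,0.3,0.3,0.3], delta_pos=[[0.0014,0.0019,-0.0018],[0,0,0],[0,0,0],[0,0,-0.015],[0,0,-0.02],[0,0,-0.02],[0,0,-0.015]], rot=[[0,0,0],[0,0,0],[0,0,0],[0,0,0],[0,0,0],[0,0,0],[0,0,0]])

```text
t: 10.9
eef_pos: [0.4332, -0.0827, 0.0754]
orientation: [[-0.464, 0.774, 0.431], [0.745, 0.078, 0.662], [0.479, 0.628, -0.613]]
contact_force: [0.3, -1.4, -0.4]
width: 0.0317
grip_force: 0.0
```

```bash
cat > pl.py <<'E'
from h import *; from ff import *
np.set_printoptions(precision=2,suppress=True)
def wpR(az,l,rr,sg):
    f=np.array([np.cos(az),np.sin(az),0]); return orient(np.sin(l)*f-np.cos(l)*UP,np.array([-np.sin(az+rr),np.cos(az+rr),0])*sg)
E
python3 - <<'E'
from pl import *
s=bot.read_state(); q=np.array(s["joints"]); print(s["eef_pos"],s["width"],q,s["contact_force"])
CO=np.array([.569,.328])
for al in(20,24):
  R2=hR(al,1); P=lambda v:HP+R2[:,2]*.0187+v
  for pos,az,l,rr in(([.5,-.25,.3],-.42,.35,-.8),([.48,-.2,.28],-.42,.31,-.9),([.52,-.18,.28],-.4,.35,-.6)):
    Rw=wpR(az,l,rr,1); x,w,m=to(q,np.array(pos),Rw,10); print(al,pos,"wp",x,round(w,3),round(m,2),end=' ')
    for tgt,n in((P(-R2[:,2]*.08+[0,0,.06]),8),(P(0),5),(P(-.1*WX+[0,0,.1]),6)):
        x,w,m=to(x,tgt,R2,n); print(x if n==5 else '',round(w,4),round(m,2),end=' ')
    for daz in(0,20,40):
        a=HA+np.radians(daz); R3=hR(al,1,a); t=np.array([*(CO+.051*np.array([np.cos(a),np.sin(a)])),.057])+R3[:,2]*.0187
        y,w,m=to(x,t+[0,0,.09],R3,10); y,w2,m2=to(y,t,R3,5); print("\n  ",daz,y,round(max(w,w2),4),round(min(m,m2),2),end=' ')
    print()
p0,R0,_=fj(q); Rw=wpR(-.42,.35,-.8,1); go(Rw,pt=[.5,-.25,.3])
E
```

```text
[ 0.43 -0.08  0.08] 0.03173995498470478 [ 1.69  1.19 -1.25  2.22  0.38  0.5   0.71] [ 0.27 -1.41 -0.4 ]
20 [0.5, -0.25, 0.3] wp [ 1.54  0.28 -1.32  1.98  0.46  0.79  0.38] 0.0 0.19  0.0 0.18 [ 0.88  0.79 -1.08  2.05  1.2   0.6   0.9 ] 0.0 0.24  0.0 0.15 
   0 [ 0.02  0.72 -0.86  2.13  1.44  0.64 -0.04] 0.0 0.18 
   20 [ 0.18  0.76 -0.94  2.14  1.44  0.55  0.39] 0.0 0.17 
   40 [ 0.34  0.88 -1.09  2.09  1.32  0.59  0.95] 0.0 0.15 
20 [0.48, -0.2, 0.28] wp [ 1.52  0.21 -1.33  2.06  0.38  0.76  0.26] 0.0 0.19  0.0 0.17 [ 0.88  0.79 -1.08  2.05  1.2   0.61  0.9 ] 0.0 0.24  0.0 0.15 
   0 [ 0.02  0.72 -0.86  2.13  1.44  0.64 -0.04] 0.0 0.18 
   20 [ 0.18  0.76 -0.94  2.14  1.44  0.55  0.39] 0.0 0.16 
   40 [ 0.34  0.88 -1.09  2.09  1.32  0.59  0.95] 0.0 0.15 
20 [0.52, -0.18, 0.28] wp [ 1.37  0.27 -1.3   2.03  0.53  0.75  0.39] 0.0 0.21  0.0 0.18 [ 0.88  0.78 -1.07  2.05  1.19  0.6   0.91] 0.0 0.24  0.0 0.15 
   0 [ 0.01  0.71 -0.85  2.13  1.43  0.63 -0.04] 0.0 0.19 
   20 [ 0.17  0.75 -0.93  2.14  1.43  0.54  0.39] 0.0 0.17 
   40 [ 0.33  0.87 -1.08  2.09  1.32  0.58  0.96] 0.0 0.16 
24 
[... 584 characters left out ...]
2 ] 0.0 0.18 
   40 [ 0.34  0.84 -1.03  2.13  1.43  0.46  0.86] 0.0 0.17 
24 [0.52, -0.18, 0.28] wp [ 1.37  0.27 -1.3   2.03  0.53  0.75  0.39] 0.0 0.21  0.0 0.18 [ 0.87  0.74 -1.01  2.1   1.28  0.47  0.82] 0.0 0.25  0.0 0.17 
   0 [-0.01  0.69 -0.82  2.17  1.6   0.61 -0.21] 0.0 0.16 
   20 [ 0.16  0.72 -0.87  2.19  1.63  0.47  0.2 ] 0.0 0.17 
   40 [ 0.34  0.83 -1.02  2.13  1.43  0.45  0.86] 0.0 0.18 
rows 6 rot/row [0.0824, -0.1264, -0.0322]
dpos [[-0.008, 0.03, -0.0366], [-0.0136, 0.0265, -0.0376], [-0.0192, 0.0229, -0.0376], [-0.0246, 0.0191, -0.0365], [-0.0296, 0.0153, -0.0345], [-0.0342, 0.0116, -0.0316]]
whole d world [ 0.07 -0.17  0.22] in final axes [-0.23  0.05 -0.17] turn deg 53.1
```

Call:
jog_arm(fingers=[0.3,0.3,0.3,0.3,0.3,0.3,0.3], delta_pos=[[-0.008,0.03,-0.0365],[-0.0135,0.0265,-0.0375],[-0.019,0.023,-0.0375],[-0.0245,0.019,-0.0365],[-0.0295,0.0155,-0.0345],[-0.034,0.0115,-0.0315],[0,0,0]], rot=[[0.0825,-0.1265,-0.032],[0.0825,-0.1265,-0.032],[0.0825,-0.1265,-0.032],[0.0825,-0.1265,-0.032],[0.0825,-0.1265,-0.032],[0.0825,-0.1265,-0.032],[0,0,0]])

```text
t: 11.78
eef_pos: [0.5029, -0.2472, 0.303]
orientation: [[-0.335, 0.888, 0.316], [0.908, 0.394, -0.145], [-0.254, 0.238, -0.937]]
contact_force: [-0.5, 0.1, -0.2]
width: 0.0319
grip_force: 0.0
```

```bash
python3 - <<'E'
from pl import *
s=bot.read_state(); q=np.array(s["joints"]); print(s["t"],s["eef_pos"],q)
R2=hR(24,1); pt=HP+R2[:,2]*.0187-R2[:,2]*.08+[0,0,.06]; print(pt,to(q,pt,R2,9)); go(R2,pt=pt)
E
```

```text
11.775 [ 0.5  -0.25  0.3 ] [ 1.58  0.3  -1.36  1.94  0.47  0.82  0.4 ]
[ 0.6  -0.06  0.21] (array([ 1.15,  0.66, -1.4 ,  2.05,  0.95,  0.71,  1.11]), np.float64(8.693820383204166e-09), np.float64(0.14558518767826278))
rows 9 rot/row [-0.0318, 0.0048, -0.1552]
dpos [[0.018, 0.0154, 0.0096], [0.0154, 0.0177, 0.0102], [0.0124, 0.0195, 0.0109], [0.0092, 0.0209, 0.0116], [0.0059, 0.0216, 0.0123], [0.0024, 0.0219, 0.013], [-0.001, 0.0216, 0.0137], [-0.0044, 0.0207, 0.0144], [-0.0076, 0.0193, 0.015]]
whole d world [ 0.1   0.19 -0.09] in final axes [-0.09  0.16  0.14] turn deg 81.8
```

```bash
python3 - <<'E'
from pl import *
q=np.array(bot.read_state()["joints"])
R2=hR(24,1); pt=HP+R2[:,2]*.0187+.06*HU+[0,0,.055]; print(pt,to(q,pt,R2,9)); go(R2,pt=pt)
E
```

```text
[ 0.57 -0.07  0.14] (array([ 1.1 ,  0.65, -1.22,  2.19,  1.13,  0.52,  0.96]), np.float64(1.607236216048352e-08), np.float64(0.1832330820403587))
rows 9 rot/row [-0.0318, 0.0048, -0.1552]
dpos [[0.0204, 0.0104, 0.0169], [0.0185, 0.0129, 0.0174], [0.0163, 0.0151, 0.0179], [0.0137, 0.0168, 0.0185], [0.0109, 0.0181, 0.0191], [0.0079, 0.019, 0.0198], [0.0048, 0.0193, 0.0204], [0.0017, 0.0192, 0.021], [-0.0013, 0.0185, 0.0216]]
whole d world [ 0.07  0.18 -0.17] in final axes [-0.04  0.16  0.2 ] turn deg 81.8
```

Call:
jog_arm(fingers=[0.1,0.1,0.1,0.1,0.1,0.1,0.1,0.1,0.1,0.1], delta_pos=[[0.0205,0.0105,0.017],[0.0185,0.013,0.0175],[0.0165,0.015,0.018],[0.0135,0.017,0.0185],[0.011,0.018,0.019],[0.008,0.019,0.02],[0.005,0.0195,0.0205],[0.0015,0.019,0.021],[-0.0015,0.0185,0.0215],[0,0,0]], rot=[[-0.032,0.005,-0.155],[-0.032,0.005,-0.155],[-0.032,0.005,-0.155],[-0.032,0.005,-0.155],[-0.032,0.005,-0.155],[-0.032,0.005,-0.155],[-0.032,0.005,-0.155],[-0.032,0.005,-0.155],[-0.032,0.005,-0.155],[0,0,0]])

```text
t: 13.02
eef_pos: [0.5689, -0.0635, 0.1309]
orientation: [[-0.885, -0.262, 0.384], [-0.234, 0.965, 0.12], [-0.402, 0.016, -0.915]]
contact_force: [-0.5, 0.0, -0.3]
width: 0.0413
grip_force: 0.0
```

```bash
python3 - <<'E'
from pl import *
s=bot.read_state(); q=np.array(s["joints"]); print(s["t"],s["eef_pos"],q,s["contact_force"])
R2=hR(24,1); pt=HP+R2[:,2]*.0187; print(pt,to(q,pt,R2,6)); go(R2,pt=pt,lin=.016)
d=cap("side"); c=d["img"][150:290,260:440]; cv2.imwrite("pics/pre.png",cv2.resize(c,None,fx=4,fy=4,interpolation=cv2.INTER_CUBIC)[:,:,::-1])
E
```

```text
13.025 [ 0.57 -0.06  0.13] [ 1.13  0.72 -1.26  2.11  1.07  0.59  1.08] [-0.5   0.02 -0.29]
[ 0.63 -0.05  0.08] (array([ 0.88,  0.75, -1.03,  2.1 ,  1.3 ,  0.48,  0.81]), np.float64(2.198589289679032e-09), np.float64(0.331378968150843))
rows 6 rot/row [0.0023, -0.0008, -0.0016]
dpos [[-0.0063, -0.0006, 0.0119], [-0.0063, -0.0006, 0.0119], [-0.0063, -0.0006, 0.0119], [-0.0063, -0.0005, 0.0119], [-0.0063, -0.0005, 0.0119], [-0.0063, -0.0005, 0.0119]]
whole d world [ 0.06  0.01 -0.05] in final axes [-0.04 -0.    0.07] turn deg 1.0
```

View pics/pre.png

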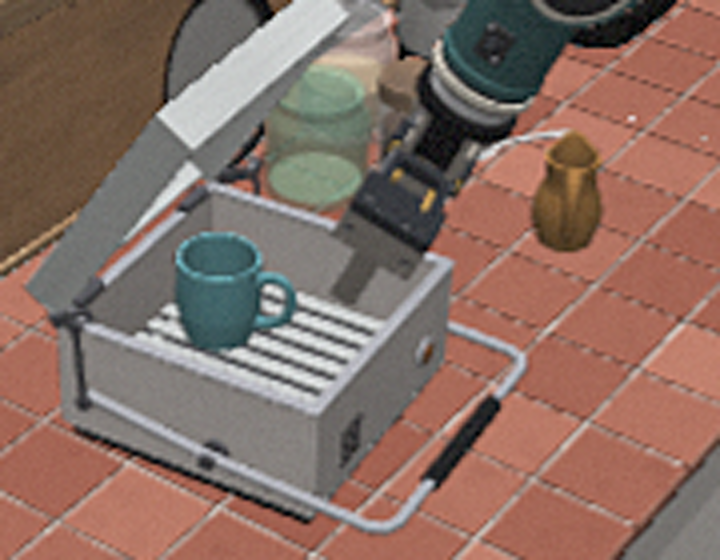

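The lid stays open, the lever is down, and the fingers hang in front of the mug handle at crop (275,300). I'll move in on the handle.

Call:
jog_arm(fingers=[0.1,0.1,0.1,0.1,0.1,0.1,0.1], delta_pos=[[-0.0063,-0.0005,0.012],[-0.0063,-0.0005,0.012],[-0.0063,-0.0005,0.012],[-0.0063,-0.0005,0.012],[-0.0063,-0.0005,0.012],[-0.0063,-0.0005,0.012],[0,0,0]], rot=[[0.002,0,0],[0.002,0,0],[0.002,0,0],[0.002,0,0],[0.002,0,0],[0.002,0,0],[0,0,0]])

```text
t: 13.95
eef_pos: [0.6331, -0.0509, 0.0822]
orientation: [[-0.884, -0.257, 0.391], [-0.235, 0.966, 0.104], [-0.405, 0.0, -0.915]]
contact_force: [-0.2, -1.0, -0.7]
width: 0.0416
grip_force: 0.0
```

```bash
python3 - <<'E'
from pl import *
s=bot.read_state(); R=np.array(s["orientation"]); g=np.array(s["eef_pos"])-R[:,2]*bot.pinch_z; print(s["t"],g-HP,s["contact_force"],np.array(s["joints"]))
d=cap("side"); t=cap("top")
a=cv2.resize(d["img"][190:260,290:380],(400,311),interpolation=cv2.INTER_CUBIC); b=cv2.resize(t["img"][190:260,310:400],(400,311),interpolation=cv2.INTER_CUBIC)
cv2.imwrite("pics/hand.png",np.hstack([a,b])[:,:,::-1]); print(proj(d,g),proj(t,g))
E
```

```text
13.95 [ 0. -0.  0.] [-0.21 -1.03 -0.65] [ 0.92  0.8  -1.08  2.    1.21  0.56  0.95]
[330.41 223.19] [362.85 230.94]
```

View pics/hand.png

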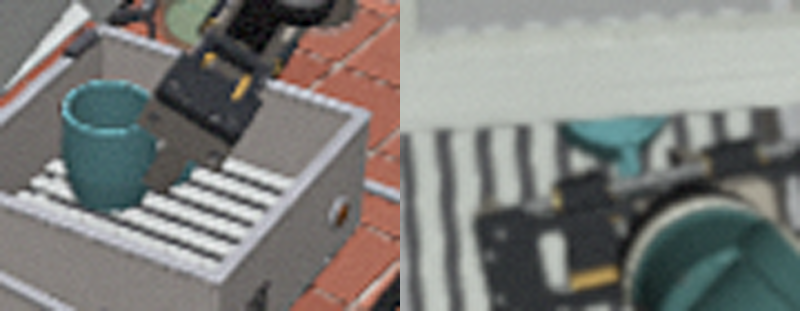

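In the crop the near finger hides the handle from the side. From the top the handle (628,155) lies between the two fingers (580 and 730). I'll close on it.

Call:
jog_arm(fingers=[1,1,1,1], delta_pos=[[0,0,0],[0,0,0],[0,0,0],[0,0,0]], rot=[[0,0,0],[0,0,0],[0,0,0],[0,0,0]])

```text
t: 14.55
eef_pos: [0.6326, -0.0517, 0.083]
orientation: [[-0.884, -0.256, 0.392], [-0.235, 0.967, 0.103], [-0.405, -0.001, -0.914]]
contact_force: [-1.8, -0.3, 1.9]
width: 0.0101
grip_force: 29.8
```

```bash
python3 - <<'E'
from pl import *
s=bot.read_state(); R=np.array(s["orientation"]); p=np.array(s["eef_pos"]); q=np.array(s["joints"]); print(s["t"],s["width"],s["grip_force"],s["contact_force"],s["torque"])
CO=np.array([.569,.328]); g=p-R[:,2]*bot.pinch_z; al=24
print("lift up axes:",R.T@UP,"fwd(-WX):",R.T@-WX)
x,w,m=to(q,p+[0,0,.025],R,2); x,w1,m1=to(x,p+[0,0,.1]-.1*WX,R,8); print(x,w,w1,m1)
for daz in(0,10,20,30):
    a=HA+np.radians(daz); Rz=Rn.from_euler('z',daz,degrees=True).as_matrix(); R3=Rz@R
    off=p-MUG; off=Rz@np.array([off[0],off[1],0]); t=np.array([CO[0]+off[0],CO[1]+off[1],p[2]-.041]); 
    y,w,m=to(x,t+[0,0,.1],R3,10); y2,w2,m2=to(y,t,R3,5); print(daz,t,y2,w,w2,m,m2)
E
```

```text
14.55 0.010061755101052164 29.84700107102981 [-1.82 -0.28  1.92] [-0.    0.41  0.02]
lift up axes: [-0.4  -0.   -0.91] fwd(-WX): [ 0.9   0.16 -0.4 ]
[ 1.27  0.59 -1.42  2.23  0.98  0.58  1.05] 2.9551479963387343e-09 7.863032815460091e-09 0.14961032560968368
0 [0.53 0.31 0.04] [ 0.01  0.7  -0.84  2.17  1.59  0.63 -0.2 ] 3.044306008998238e-08 4.511778914957057e-09 0.17252624031261998 0.2705911599028554
10 [0.53 0.31 0.04] [ 0.09  0.71 -0.87  2.18  1.63  0.56 -0.02] 2.039664267751716e-08 9.808398630725075e-09 0.17841660731115727 0.2572274928613658
20 [0.54 0.3  0.04] [ 0.18  0.74 -0.9   2.18  1.62  0.49  0.22] 1.6522461309230777e-08 1.843463654840382e-08 0.17061209525941723 0.2600441334524697
30 [0.54 0.3  0.04] [ 0.26  0.78 -0.96  2.16  1.55  0.46  0.51] 1.1500299852943957e-08 2.749267729115094e-08 0.16319352919885732 0.27859048906438266
```

Call:
jog_arm(fingers=[0.5,0.5,0.5,1,1,1], delta_pos=[[0,0,0],[-0.002,0,0.0008],[-0.0017,0,0.0008],[0,0,0],[0,0,0],[0,0,0]], rot=[[0,0,0],[0,0,0],[0,0,0],[0,0,0],[0,0,0],[0,0,0]])

```text
t: 15.3
eef_pos: [0.6366, -0.0504, 0.0828]
orientation: [[-0.884, -0.257, 0.392], [-0.235, 0.967, 0.104], [-0.405, -0.0, -0.914]]
contact_force: [0.7, 0.5, -1.2]
width: 0.0103
grip_force: 30.0
```

Call:
jog_arm(fingers=[1,1,1,1], delta_pos=[[-0.002,0,-0.0045],[-0.002,0,-0.0045],[-0.002,0,-0.0045],[0,0,0]], rot=[[0,0,0],[0,0,0],[0,0,0],[0,0,0]])

```text
t: 15.8
eef_pos: [0.6369, -0.0507, 0.0982]
orientation: [[-0.883, -0.256, 0.392], [-0.235, 0.967, 0.103], [-0.406, -0.001, -0.914]]
contact_force: [-0.2, 0.2, -3.2]
width: 0.0103
grip_force: 30.6
```

```bash
python3 - <<'E'
from pl import *
s=bot.read_state(); print(s["t"],s["width"],s["grip_force"],s["contact_force"],s["torque"])
d=cap("side"); print([(round(r["p"],2),r["bbox"]) for r in bot.silhouettes(d,"mug_centre")])
m=MUG; print("expected bbox shift for 15 mm up:",proj(d,m+[0,0,.1015])-proj(d,m+[0,0,.0865]))
cv2.imwrite("pics/lift.png",cv2.resize(d["img"][180:260,280:380],None,fx=6,fy=6,interpolation=cv2.INTER_CUBIC)[:,:,::-1])
E
```

```text
15.8 0.010258782425868765 30.563840717729818 [-0.24  0.23 -3.23] [-0.11  0.58  0.02]
[(0.68, [303.8, 203.8, 333.9, 233.0])]
expected bbox shift for 15 mm up: [ 0.02 -3.98]
```

View pics/lift.png

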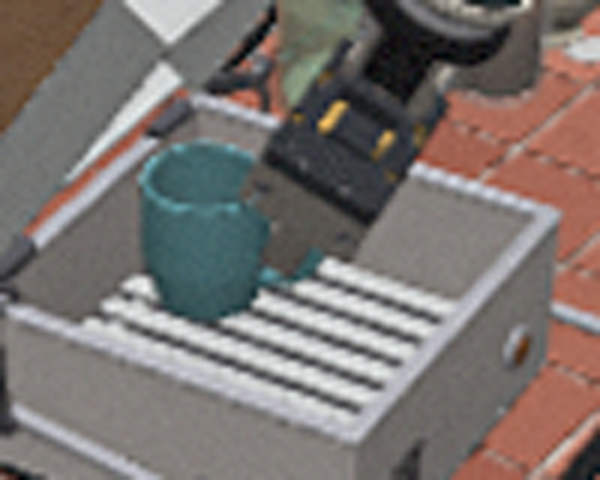

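The mug is lifted upright and hangs clear. The body spans px 303.3 to 324, with its rim centre at about (313.8,208.3).

```bash
python3 - <<'E'
from pl import *
s=bot.read_state(); R=np.array(s["orientation"]); p=np.array(s["eef_pos"]); q=np.array(s["joints"])
d=cap("side"); m=atz(d,(313.8,208.3),.1384); print("mug now",m, "offset from TCP",m-p)
go(R,pt=p+[0,0,.1]-.1*WX,lin=.02)
x,w1,m1=to(q,p+[0,0,.1]-.1*WX,R,8); print(x,w1,m1)
E
```

```text
mug now [ 0.68 -0.04  0.14] offset from TCP [0.04 0.01 0.04]
rows 8 rot/row [0.0, -0.0, -0.0]
dpos [[0.0062, 0.002, -0.0164], [0.0062, 0.002, -0.0164], [0.0062, 0.002, -0.0164], [0.0062, 0.002, -0.0164], [0.0062, 0.002, -0.0164], [0.0062, 0.002, -0.0164], [0.0062, 0.002, -0.0164], [0.0062, 0.002, -0.0164]]
whole d world [-0.1  -0.01  0.1 ] in final axes [ 0.05  0.02 -0.13] turn deg 0.0
[ 1.29  0.59 -1.46  2.2   0.94  0.61  1.08] 7.4453826009872634e-09 0.1131272504974079
```

Call:
jog_arm(fingers=[1,1,1,1,1,1,1,1,1], delta_pos=[[-0.002,0.001,-0.011],[0.006,0.002,-0.0165],[0.006,0.002,-0.0165],[0.006,0.002,-0.0165],[0.006,0.002,-0.0165],[0.007,0.002,-0.0165],[0.007,0.002,-0.0165],[0.007,0.002,-0.0165],[0.005,0.001,-0.006]], rot=[[0,0,0],[0,0,0],[0,0,0],[0,0,0],[0,0,0],[0,0,0],[0,0,0],[0,0,0],[0,0,0]])

```text
t: 17.08
eef_pos: [0.5379, -0.06, 0.2002]
orientation: [[-0.883, -0.257, 0.392], [-0.235, 0.966, 0.102], [-0.406, -0.002, -0.914]]
contact_force: [0.7, -0.1, -2.5]
width: 0.0104
grip_force: 30.6
```

```bash
python3 - <<'E'
from pl import *
np.set_printoptions(precision=4,suppress=True)
s=bot.read_state(); R=np.array(s["orientation"]); p=np.array(s["eef_pos"]); q=np.array(s["joints"]); print(s["t"],p,s["width"],s["contact_force"])
# mug location from both views: teal blob + top-view rim
for n in("top","side"):
    d=cap(n); hs=cv2.cvtColor(d["img"],cv2.COLOR_RGB2HSV); r=bot.silhouettes(d,"mug_centre"); print(n,[(round(x["p"],2),x["bbox"],np.argwhere(x["region"]).mean(0)[::-1].round(1).tolist()) for x in r[:2]])
    c0=p+[.04,.012,.0]; print("pred mug centre (offset guess) px",proj(d,c0))
CO=np.array([.569,.328])
off=np.array([.6755,-.038])-np.array([.6369,-.0507]); print("off guess",off)
for daz in(0,10):
    Rz=Rn.from_euler('z',daz,degrees=True).as_matrix(); R3=Rz@R; o=(Rz[:2,:2]@off); t=np.array([*(CO-o),.0828-.041])
    y,w,m=to(q,t+[0,0,.11],R3,10); y2,w2,m2=to(y,t,R3,5); print(daz,t,y2,w,w2,m,m2); go(R3,pt=t+[0,0,.11],lin=.04)
E
```

```text
17.075 [ 0.5379 -0.06    0.2002] 0.01039358884356789 [ 0.7472 -0.135  -2.5168]
top [(0.8, [349.4, 226.3, 385.9, 265.2], [365.8, 243.6])]
pred mug centre (offset guess) px [363.9029 245.0125]
side [(0.84, [333.1, 184.9, 363.0, 215.2], [343.6, 199.7])]
pred mug centre (offset guess) px [343.7972 201.292 ]
off guess [0.0386 0.0127]
0 [0.5304 0.3153 0.0418] [-0.0054  0.6939 -0.8182  2.1667  1.584   0.6171 -0.2003] 4.0886821134493665e-08 6.074139182309941e-09 0.12352823398241486 0.2733405361386656
rows 10 rot/row [0.0001, -0.0001, -0.0001]
dpos [[-0.0062, 0.0365, 0.0079], [-0.0062, 0.0365, 0.0079], [-0.0062, 0.0365, 0.0079], [-0.0062, 0.0365, 0.0079], [-0.0062, 0.0365, 0.0079], [-0.0062, 0.0365, 0.0079], [-0.0062, 0.0365, 0.0079], [-0.0062, 0.0365, 0.0079], [-0.0062, 0.0365, 0.0079], [-0.0062, 0.0365, 0.0079]]
whole d world [-0.0079  0.3756 -0.0475] in final axes [-0.0622  0.3651  0.0787] turn deg 0.1
10 [0.5332 0.3088 0.0418] [ 0.0727  0.7006 -0.8399  2.1804  1.6242  0.5369 -0.0195] 2.1324272507423852e-08 1.3725914797210956e-08 0.1166477982665699 0.2595959118304889
rows 10 rot/row [-0.007, -0.0001, -0.016]
dpos [[-0.0063, 0.0358, 0.0079], [-0.0069, 0.0356, 0.0082], [-0.0074, 0.0355, 0.0084], [-0.008, 0.0353, 0.0087], [-0.0086, 0.0351, 0.0089], [-0.0091, 0.0349, 0.0092], [-0.0097, 0.0347, 0.0094], [-0.0102, 0.0344, 0.0097], [-0.0108, 0.0342, 0.0099], [-0.0113, 0.034, 0.0101]]
whole d world [-0.0051  0.369  -0.0475] in final axes [-0.1187  0.3371  0.1038] turn deg 10.0
```

Call:
jog_arm(fingers=[1,1,1,1,1,1,1,1,1,1], delta_pos=[[-0.003,0.018,0.002],[-0.006,0.036,0.004],[-0.0075,0.0435,0.0095],[-0.0075,0.0435,0.0095],[-0.0075,0.0435,0.0095],[-0.0075,0.0435,0.0105],[-0.0075,0.0435,0.0105],[-0.0075,0.0435,0.0105],[-0.006,0.033,0.009],[-0.003,0.0165,0.004]], rot=[[0,0,0],[0,0,0],[0,0,0],[0,0,0],[0,0,0],[0,0,0],[0,0,0],[0,0,0],[0,0,0],[0,0,0]])

```text
t: 18.52
eef_pos: [0.5302, 0.3189, 0.1518]
orientation: [[-0.883, -0.26, 0.39], [-0.238, 0.966, 0.107], [-0.404, 0.002, -0.915]]
contact_force: [0.6, -0.2, -2.8]
width: 0.0104
grip_force: 30.7
```

```bash
python3 - <<'E'
from pl import *
np.set_printoptions(precision=4,suppress=True)
s=bot.read_state(); R=np.array(s["orientation"]); p=np.array(s["eef_pos"]); q=np.array(s["joints"]); print(s["t"],p,s["width"],s["contact_force"],q)
t=cap("top"); d=cap("side")
for n,dd in(("top",t),("side",d)):
    r=bot.silhouettes(dd,"mug_centre"); print(n,[(round(x["p"],2),x["bbox"],np.argwhere(x["region"]).mean(0)[::-1].round(1).tolist()) for x in r[:2]],"pred",proj(dd,p+[.0386,.0127,-.0828+.0865]))
go(R,pt=[.5304,.3153,.0418+.004],lin=.012)
x,w,m=to(q,np.array([.5304,.3153,.0418]),R,6); print(x,w,m)
a=t["img"][210:300,160:290]; b=d["img"][255:345,215:345]
cv2.imwrite("pics/place.png",np.hstack([cv2.resize(k,(400,277),interpolation=cv2.INTER_CUBIC) for k in(a,b)])[:,:,::-1])
E
```

```text
18.525 [0.5302 0.3189 0.1518] 0.010370415693441952 [ 0.5731 -0.176  -2.7875] [ 0.1411  0.576  -1.0408  2.0135  1.1504  0.7425  0.2394]
top [(0.86, [176.7, 228.3, 210.3, 263.2], [192.2, 245.5]), (0.27, [202.0, 231.8, 234.1, 277.9], [218.8, 249.3])] pred [192.7359 246.9205]
side [(0.91, [244.2, 266.6, 272.4, 302.8], [255.7, 285.0])] pred [259.3177 285.3163]
rows 9 rot/row [-0.0004, -0.0, -0.0002]
dpos [[0.0048, 0.0, 0.0107], [0.0048, 0.0, 0.0107], [0.0048, 0.0, 0.0107], [0.0048, 0.0, 0.0107], [0.0048, 0.0, 0.0107], [0.0048, -0.0, 0.0107], [0.0048, -0.0, 0.0107], [0.0048, -0.0, 0.0107], [0.0048, -0.0, 0.0107]]
whole d world [-0.0006 -0.0001 -0.106 ] in final axes [ 0.0434 -0.0001  0.0967] turn deg 0.2
[ 0.0063  0.6998 -0.831   2.1665  1.5863  0.6206 -0.1945] 7.212113621368175e-09 0.27354514166155663
```

Call:
jog_arm(fingers=[1,1,1,1,1,1,1,1,1,1], delta_pos=[[0.005,0,0.011],[0.005,0,0.0115],[0.005,0,0.0115],[0.005,0,0.0115],[0.005,0,0.0115],[0.005,0,0.0115],[0.005,0,0.0105],[0.004,0,0.008],[0.002,0,0.005],[0.001,0,0.0025]], rot=[[0,0,0],[0,0,0],[0,0,0],[0,0,0],[0,0,0],[0,0,0],[0,0,0],[0,0,0],[0,0,0],[0,0,0]])

```text
t: 19.98
eef_pos: [0.5312, 0.3153, 0.0487]
orientation: [[-0.884, -0.257, 0.392], [-0.235, 0.967, 0.103], [-0.405, -0.001, -0.914]]
contact_force: [-0.1, 0.4, -1.8]
width: 0.0106
grip_force: 30.7
```

Call:
jog_arm(fingers=[1,1,1,1], delta_pos=[[0.0006,0,0.0012],[0.0006,0,0.0012],[0,0,0],[0,0,0]], rot=[[0,0,0],[0,0,0],[0,0,0],[0,0,0]])

```text
t: 20.48
eef_pos: [0.5312, 0.3151, 0.0464]
orientation: [[-0.884, -0.256, 0.392], [-0.235, 0.967, 0.103], [-0.405, -0.001, -0.914]]
contact_force: [0.4, -0.6, -3.1]
width: 0.0105
grip_force: 30.7
```

Call:
jog_arm(fingers=[1,1,1,1,1], delta_pos=[[0.0005,0,0.0011],[0.0005,0,0.0011],[0.0005,0,0.0011],[0,0,0],[0,0,0]], rot=[[0,0,0],[0,0,0],[0,0,0],[0,0,0],[0,0,0]])

```text
t: 21.1
eef_pos: [0.5311, 0.3151, 0.0427]
orientation: [[-0.884, -0.257, 0.392], [-0.235, 0.967, 0.103], [-0.405, -0.001, -0.914]]
contact_force: [-0.1, 0.3, -2.8]
width: 0.0107
grip_force: 30.7
```

Call:
jog_arm(fingers=[1,1,1], delta_pos=[[0.0004,0,0.0009],[0,0,0],[0,0,0]], rot=[[0,0,0],[0,0,0],[0,0,0]])

```text
t: 21.48
eef_pos: [0.5311, 0.3152, 0.0418]
orientation: [[-0.884, -0.257, 0.392], [-0.235, 0.966, 0.103], [-0.405, -0.001, -0.914]]
contact_force: [-0.9, 0.4, -1.1]
width: 0.0103
grip_force: 30.2
```

Contact is starting: the load fell from 2.8 N to 1.1 N. I'll go 0.7 mm more, then release and back off along the handle's line.

Call:
jog_arm(fingers=[1,1], delta_pos=[[0.0003,0,0.0007],[0,0,0]], rot=[[0,0,0],[0,0,0]])

```text
t: 21.72
eef_pos: [0.5311, 0.3152, 0.0417]
orientation: [[-0.883, -0.257, 0.393], [-0.235, 0.966, 0.103], [-0.406, -0.001, -0.914]]
contact_force: [-3.7, -3.6, 6.5]
width: 0.01
grip_force: 30.3
```

```bash
python3 - <<'E'
from pl import *
np.set_printoptions(precision=4,suppress=True)
s=bot.read_state(); print(s["t"],s["eef_pos"],s["contact_force"],s["torque"])
t=cap("top"); d=cap("side")
for n,dd in(("top",t),("side",d)):
    r=bot.silhouettes(dd,"mug_centre")[0]; c=bot.silhouettes(dd,"coaster_top")
    b=r["bbox"]; rows=np.argwhere(r["region"]); 
    # body width at the rim: widest rows
    print(n,round(r["p"],2),b,"mid",((b[0]+b[2])/2),"centred prediction rim L/R cols",[proj(dd,[.569+.034*np.cos(k),.328+.034*np.sin(k),.082]).round(1).tolist() for k in np.arange(4)*np.pi/2], "coaster",[x["bbox"] for x in c[:3]])
E
```

```text
21.725 [0.5311 0.3152 0.0417] [-3.7198 -3.5828  6.4624] [-0.4372  0.5046 -0.1813]
top 0.95 [190.7, 237.6, 225.5, 270.1] mid 208.1 centred prediction rim L/R cols [[203.8, 237.1], [189.0, 250.6], [201.9, 265.2], [216.8, 251.5]] coaster [[253.1, 263.5, 287.6, 299.5], [188.3, 231.4, 235.3, 272.1]]
side 0.93 [249.1, 297.9, 274.9, 334.6] mid 262.0 centred prediction rim L/R cols [[251.9, 300.4], [252.9, 313.7], [272.1, 311.7], [270.7, 298.5]] coaster [[282.9, 351.0, 319.6, 384.0], [240.9, 316.3, 287.5, 344.1], [302.3, 290.7, 336.8, 315.3]]
```

Call:
jog_arm(fingers=[0.6,0.4,0.3,0.3,0.3,0.3,0.3,0.3], delta_pos=[[0,0,0],[0,0,0],[0,0,0],[0.002,0,-0.008],[0.003,0,-0.015],[0.003,0,-0.025],[0.003,0,-0.03],[0,0,-0.03]], rot=[[0,0,0],[0,0,0],[0,0,0],[0,0,0],[0,0,0],[0,0,0],[0,0,0],[0,0,0]])

```text
t: 23.02
eef_pos: [0.4778, 0.3013, 0.1365]
orientation: [[-0.883, -0.258, 0.392], [-0.236, 0.966, 0.103], [-0.405, -0.001, -0.914]]
contact_force: [-1.1, 0.1, -0.6]
width: 0.0321
grip_force: 0.0
```

```bash
cat > s2.py <<'E'
from pl import *
import time
np.set_printoptions(precision=3,suppress=True)
s=bot.read_state(); q=np.array(s["joints"]); print(s["t"],s["eef_pos"],q,s["contact_force"])
t=cap("top"); d=cap("side")
for n,dd in(("top",t),("side",d)):
    for th in("mug_centre","lid_front","lever_grip"):
        print(n,th,[(round(x["p"],2),x["bbox"]) for x in bot.silhouettes(dd,th)[:2]])
g=np.array([.4594,-.0454,.083]); G=W0-.1748*WX+.042*UP+[0,0,.0015]; R=gripR(39,38)
rng=np.random.default_rng(0); res=[]; t0=time.time()
while time.time()-t0<60:
    x=q; ws=[];mm=[];wp=[]
    for k in range(rng.integers(1,4)):
        pos=np.array([rng.uniform(.28,.55),rng.uniform(-.5,.05),rng.uniform(.28,.42)]); az=rng.uniform(-1.2,.5); l=rng.uniform(0,.6); rr=rng.uniform(-2.2,.5)
        if np.hypot(*pos[:2])<.42: continue
        x,w,m=to(x,pos,wpR(az,l,rr,1),8,2); ws.append(w);mm.append(m);wp.append((pos.round(2).tolist(),round(az,2),round(l,2),round(rr,2)))
    if not ws or max(ws)>.01: continue
    for tg,n in((G+R[:,2]*(.0187-.06),10),(G+R[:,2]*.0187,4),(g+R[:,2]*.0187,5)):
        x,w,m=to(x,tg,R,n,2); ws.append(w);mm.append(m)
        if n==4: qg=x
    if max(ws)<.01: res.append((min(mm),wp,qg.round(2).tolist(),x.round(2).tolist()))
res.sort(key=lambda r:-r[0]-.0*len(r[1]))
print(len(res))
for r in res[:4]+[r for r in res if len(r[1])==1][:4]: print(r)
E
python3 s2.py
```

```text
23.025 [0.478 0.301 0.137] [ 0.134  0.507 -1.036  2.141  1.188  0.683  0.118] [-1.086  0.105 -0.623]
top mug_centre [(0.68, [192.0, 236.1, 223.4, 280.0])]
top lid_front [(0.61, [299.0, 165.4, 415.2, 219.8])]
top lever_grip [(0.8, [297.7, 195.6, 409.5, 309.9])]
side mug_centre [(0.57, [247.2, 296.8, 283.5, 332.2])]
side lid_front [(0.6, [265.9, 148.6, 346.5, 233.4])]
side lever_grip [(0.66, [278.5, 191.3, 393.7, 283.6])]
494
(np.float64(0.11845515069678791), [([0.51, 0.04, 0.34], -0.28, 0.07, -1.76), ([0.47, -0.2, 0.39], 0.43, 0.39, -1.14)], [1.18, 0.85, -0.77, 2.32, -1.16, 0.4, 2.07], [1.17, 0.73, -0.77, 2.32, -1.12, 0.48, 1.96])
(np.float64(0.11832889953914005), [([0.51, -0.0, 0.34], -0.6, 0.2, -0.57), ([0.36, -0.41, 0.35], 0.17, 0.47, -0.47), ([0.51, -0.09, 0.42], 0.41, 0.59, -0.91)], [1.19, 0.85, -0.79, 2.32, -1.14, 0.38, 2.06], [1.18, 0.74, -0.79, 2.32, -1.1, 0.47, 1.94])
(np.float64(0.11830514515074686), [([0.48, 0.01, 0.37], -0.97, 0.36, -0.2), ([0.4, -0.31, 0.37], -0.42, 0.09, -0.04)], [1.19, 0.86, -0.79, 2.32, -1.14, 0.38, 2.06], [1.19, 0.74, -0.79, 2.32, -1.1, 0.47, 1.94])
(
[... 228 characters left out ...]
.32, -1.08, 0.45, 1.93])
(np.float64(0.09844981959370003), [([0.46, 0.03, 0.4], -1.12, 0.29, -0.04)], [1.23, 0.88, -0.84, 2.32, -1.07, 0.34, 2.0], [1.22, 0.76, -0.84, 2.32, -1.05, 0.43, 1.9])
(np.float64(0.09831847630553225), [([0.42, -0.02, 0.35], -1.05, 0.32, 0.12)], [1.24, 0.89, -0.86, 2.32, -1.05, 0.32, 1.97], [1.23, 0.77, -0.86, 2.32, -1.03, 0.42, 1.88])
(np.float64(0.09626661696556305), [([0.52, -0.06, 0.36], -0.23, 0.47, -1.33)], [1.29, 0.95, -0.94, 2.33, -0.89, 0.25, 1.82], [1.3, 0.83, -0.96, 2.32, -0.89, 0.34, 1.75])
(np.float64(0.09587149603783196), [([0.54, -0.06, 0.4], -0.41, 0.14, -2.09)], [1.29, 0.95, -0.94, 2.33, -0.89, 0.25, 1.82], [1.3, 0.83, -0.96, 2.32, -0.89, 0.34, 1.75])
```

```bash
python3 - <<'E'
from pl import *
go(wpR(-.97,.36,-.2,1),pt=[.48,.01,.37],lin=.05,ang=9)
E
```

```text
rows 9 rot/row [0.0529, 0.0006, 0.1469]
dpos [[-0.0031, -0.0313, -0.0272], [-0.0077, -0.0319, -0.0256], [-0.0124, -0.0317, -0.0239], [-0.017, -0.0308, -0.0222], [-0.0214, -0.0291, -0.0207], [-0.0255, -0.0267, -0.0192], [-0.0292, -0.0237, -0.0179], [-0.0324, -0.0201, -0.0167], [-0.035, -0.016, -0.0158]]
whole d world [ 0.   -0.29  0.24] in final axes [-0.33 -0.1  -0.14] turn deg 80.5
```

Call:
jog_arm(fingers=[0.3,0.3,0.3,0.3,0.3,0.3,0.3,0.3,0.3], delta_pos=[[-0.003,-0.0315,-0.027],[-0.0075,-0.032,-0.0255],[-0.0125,-0.0315,-0.024],[-0.017,-0.031,-0.022],[-0.0215,-0.029,-0.0205],[-0.0255,-0.0265,-0.019],[-0.029,-0.0235,-0.018],[-0.0325,-0.02,-0.0165],[-0.035,-0.016,-0.016]], rot=[[0.053,0,0.147],[0.053,0,0.147],[0.053,0,0.147],[0.053,0,0.147],[0.053,0,0.147],[0.053,0,0.147],[0.053,0,0.147],[0.053,0,0.147],[0.053,0,0.147]])

```text
t: 24.55
eef_pos: [0.4795, 0.0095, 0.3709]
orientation: [[-0.359, 0.911, 0.202], [0.865, 0.406, -0.293], [-0.349, 0.069, -0.934]]
contact_force: [0.4, 0.5, -0.2]
width: 0.0324
grip_force: 0.0
```

```bash
cat > s3.py <<'E'
from pl import *
np.set_printoptions(precision=3,suppress=True)
s=bot.read_state(); q=np.array(s["joints"]); print(s["t"],np.array(s["eef_pos"]),q)
g=np.array([.4594,-.0454,.083]); G=W0-.1748*WX+.042*UP+[0,0,.0015]; R=gripR(39,38)
def chk(x):
    for tg,n in((G+R[:,2]*(.0187-.06),12),(G+R[:,2]*.0187,4),(g+R[:,2]*.0187,5)):
        x,w,m=to(x,tg,R,n); print("   ",x,round(w,4),round(m,3))
Rw=wpR(-.42,.09,-.04,1); x,w,m=to(q,np.array([.4,-.31,.37]),Rw,10); print(x,w,m); chk(x); print("direct"); chk(q)
go(Rw,pt=[.4,-.31,.37],lin=.05,ang=9)
E
python3 s3.py
```

```text
24.55 [0.479 0.009 0.371] [ 0.734  0.007 -1.037  1.885  0.385  1.168 -0.032]
[ 1.078  0.087 -0.514  1.763  0.032  1.213  1.669] 6.243314372190457e-08 0.2175885067209025
    [ 1.246  0.71  -0.707  2.317 -1.006  0.567  1.942] 0.0 0.123
    [ 1.189  0.851 -0.784  2.32  -1.147  0.387  2.064] 0.0 0.118
    [ 1.179  0.734 -0.779  2.318 -1.108  0.475  1.95 ] 0.0 0.119
direct
    [ 1.289  0.735 -0.766  2.317 -0.955  0.529  1.893] 0.0 0.095
    [ 1.228  0.882 -0.842  2.321 -1.077  0.339  2.   ] 0.0 0.117
    [ 1.22   0.763 -0.839  2.319 -1.052  0.431  1.898] 0.0 0.118
rows 7 rot/row [-0.0132, 0.0403, -0.0987]
dpos [[-0.0354, -0.0289, 0.0112], [-0.0328, -0.0324, 0.0094], [-0.0298, -0.0356, 0.0077], [-0.0264, -0.0385, 0.0061], [-0.0227, -0.0409, 0.0046], [-0.0187, -0.043, 0.0032], [-0.0145, -0.0447, 0.002]]
whole d world [-0.08  -0.32  -0.001] in final axes [-0.07  -0.322  0.006] turn deg 43.1
```

```bash
python3 - <<'E'
from pl import *
s=bot.read_state(); q=np.array(s["joints"]); G=W0-.1748*WX+.042*UP+[0,0,.0015]; R=gripR(39,38); pt=G+R[:,2]*(.0187-.07); x,w,m=to(q,pt,R,12); print(pt,x,w,m)
go(R,pt=pt,lin=.03,ang=9)
E
```

```text
[ 0.43 -0.08  0.07] [ 1.27  0.7  -0.72  2.31 -0.97  0.58  1.91] 2.4765685779695436e-07 0.09791867211307936
rows 11 rot/row [-0.0605, 0.0784, 0.0194]
dpos [[0.0039, -0.0089, 0.0267], [0.0016, -0.0106, 0.0263], [-0.0007, -0.0122, 0.0257], [-0.0029, -0.0137, 0.0247], [-0.0051, -0.0151, 0.0235], [-0.0072, -0.0163, 0.0221], [-0.0092, -0.0175, 0.0205], [-0.011, -0.0184, 0.0186], [-0.0128, -0.0193, 0.0165], [-0.0144, -0.0199, 0.0142], [-0.0158, -0.0204, 0.0118]]
whole d world [-0.05 -0.09 -0.3 ] in final axes [-0.19 -0.23  0.1 ] turn deg 63.6
```

Call:
jog_arm(fingers=[0.3,0.3,0.3,0.3,0.3,0.3,0.3,0.3,0.3,0.3], delta_pos=[[0.004,-0.009,0.0265],[0.0015,-0.0105,0.0265],[-0.0005,-0.012,0.0255],[-0.003,-0.0135,0.0245],[-0.005,-0.015,0.0235],[-0.007,-0.0165,0.022],[-0.009,-0.0175,0.0205],[-0.011,-0.0185,0.0185],[-0.013,-0.0195,0.0165],[-0.0145,-0.02,0.014]], rot=[[-0.0605,0.0785,0.0195],[-0.0605,0.0785,0.0195],[-0.0605,0.0785,0.0195],[-0.0605,0.0785,0.0195],[-0.0605,0.0785,0.0195],[-0.0605,0.0785,0.0195],[-0.0605,0.0785,0.0195],[-0.0605,0.0785,0.0195],[-0.0605,0.0785,0.0195],[-0.0605,0.0785,0.0195]])

```text
t: 25.8
eef_pos: [0.4384, -0.0712, 0.1005]
orientation: [[-0.449, 0.789, 0.418], [0.789, 0.131, 0.6], [0.419, 0.6, -0.682]]
contact_force: [0.0, -0.1, 0.4]
width: 0.0323
grip_force: 0.0
```

```bash
python3 - <<'E'
from pl import *
s=bot.read_state(); q=np.array(s["joints"]);print(s["t"],np.array(s["eef_pos"]),q); G=W0-.1748*WX+.042*UP+[0,0,.0015]; R=gripR(39,38); pt=G+R[:,2]*(.0187-.055); x,w,m=to(q,pt,R,12); print(pt,x,w,m)
go(R,pt=pt,lin=.02,ang=7)
E
```

```text
25.8 [ 0.44 -0.07  0.1 ] [ 1.24  0.6  -0.69  2.28 -0.89  0.6   1.79]
[ 0.44 -0.07  0.07] [ 1.27  0.74 -0.75  2.32 -0.98  0.53  1.92] 2.7744288465076787e-10 0.12188444206210569
rows 2 rot/row [-0.0299, 0.0364, 0.0101]
dpos [[-0.0072, -0.0095, 0.0126], [-0.0078, -0.0098, 0.0121]]
whole d world [ 0.    0.   -0.03] in final axes [-0.02 -0.02  0.02] turn deg 5.5
```

Call:
jog_arm(fingers=[0.35,0.35,0.35], delta_pos=[[-0.007,-0.0095,0.0125],[-0.008,-0.01,0.012],[0,0,0]], rot=[[-0.03,0.0365,0.01],[-0.03,0.0365,0.01],[0,0,0]])

```text
t: 26.18
eef_pos: [0.4396, -0.0695, 0.0654]
orientation: [[-0.462, 0.776, 0.431], [0.745, 0.076, 0.663], [0.481, 0.627, -0.613]]
contact_force: [-0.2, 0.3, -0.0]
width: 0.0302
grip_force: 0.0
```

```bash
python3 - <<'E'
from pl import *
s=bot.read_state(); q=np.array(s["joints"]);print(s["t"],q); R=gripR(39,38); pt=np.array([.4627,-.0357,.0335]); x,w,m=to(q,pt,R,8); print(x,w,m)
go(R,pt=pt,lin=.012)
d=cap("side"); t=cap("top"); G=W0-.1748*WX+.042*UP
a=d["img"][215:295,330:430]; b=t["img"][250:350,300:425]
cv2.imwrite("pics/lev.png",np.hstack([cv2.resize(k,(400,320),interpolation=cv2.INTER_CUBIC) for k in(a,b)])[:,:,::-1])
for n,dd in(("side",d),("top",t)):
    bb=np.array(bot.silhouettes(dd,"lever_grip")[0]["bbox"]); print(n,bb,"pred sleeve",proj(dd,G),[proj(dd,G+k*.055*WY).round(1).tolist() for k in(1,-1)])
    u=proj(dd,G).astype(int); m=(dd["img"][u[1]-16:u[1]+16,u[0]-30:u[0]+30].max(2)<45); ys,xs=np.nonzero(m); print("dark mean",xs.mean()+u[0]-30,ys.mean()+u[1]-16,len(xs))
E
```

```text
26.175 [ 1.27  0.77 -0.68  2.25 -0.9   0.59  1.89]
[ 1.22  0.87 -0.83  2.32 -1.09  0.36  2.01] 1.0083119196192278e-08 0.1185436545528149
rows 5 rot/row [-0.0003, -0.0001, -0.0007]
dpos [[-0.0002, 0.0001, 0.0104], [-0.0002, 0.0001, 0.0104], [-0.0002, 0.0001, 0.0104], [-0.0002, 0.0001, 0.0104], [-0.0002, 0.0001, 0.0104]]
whole d world [ 0.02  0.03 -0.03] in final axes [-0.    0.    0.05] turn deg 0.2
side [277.8 188.7 391.1 286.1] pred sleeve [375.43 260.18] [[367.1, 270.6], [383.3, 250.3]]
dark mean 378.11009174311926 258.1559633027523 109
top [295.1 198.3 409.9 309.6] pred sleeve [356.83 303.66] [[334.3, 305.3], [379.3, 302.0]]
dark mean 353.61344537815125 305.4117647058824 119
```

View pics/lev.png

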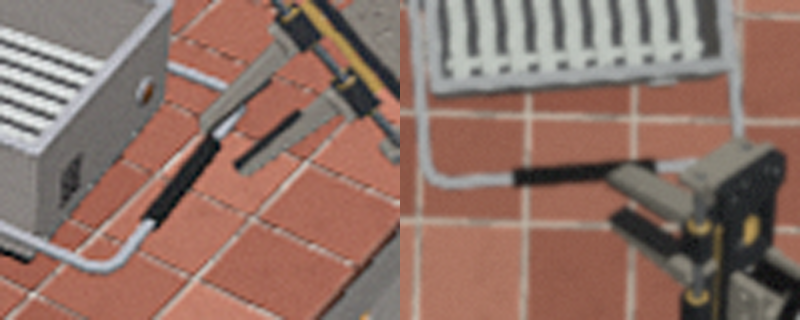

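The lever is still down at its stop, with its sleeve at crop (183,180) in the side view. The fingers are poised to straddle it. I'll go in and close.

Call:
jog_arm(fingers=[0.35,0.35,0.35,0.35,0.35,0.35,1,1,1,1], delta_pos=[[0,0,0.0105],[0,0,0.0105],[0,0,0.0105],[0,0,0.0105],[0,0,0.0105],[0,0,0],[0,0,0],[0,0,0],[0,0,0],[0,0,0]], rot=[[0,0,0],[0,0,0],[0,0,0],[0,0,0],[0,0,0],[0,0,0],[0,0,0],[0,0,0],[0,0,0],[0,0,0]])

```text
t: 27.62
eef_pos: [0.4616, -0.0353, 0.0341]
orientation: [[-0.463, 0.775, 0.43], [0.747, 0.08, 0.66], [0.477, 0.627, -0.616]]
contact_force: [-5.8, -2.8, -0.8]
width: 0.0154
grip_force: 30.0
```

```bash
python3 - <<'E'
from pl import *
np.set_printoptions(precision=4,suppress=True)
s=bot.read_state(); R=np.array(s["orientation"]); print(s["t"],s["width"],np.array(s["eef_pos"]),np.array(s["joints"]))
a0=np.arcsin(32/145); A=a0-np.linspace(.275,-.01,17); P=np.array([(-.145*np.cos(a))*WX+(.145*np.sin(a))*UP for a in A])
for d in np.diff(P,axis=0): print((R.T@d).round(4).tolist())
E
```

```text
27.625 0.015378657476356325 [ 0.4616 -0.0353  0.0341] [ 1.2217  0.8762 -0.7352  2.2525 -0.969   0.4423  1.9512]
[0.0013, 0.0015, -0.0016]
[0.0013, 0.0016, -0.0016]
[0.0012, 0.0016, -0.0016]
[0.0012, 0.0016, -0.0016]
[0.0012, 0.0017, -0.0016]
[0.0012, 0.0017, -0.0015]
[0.0012, 0.0017, -0.0015]
[0.0011, 0.0018, -0.0015]
[0.0011, 0.0018, -0.0015]
[0.0011, 0.0018, -0.0014]
[0.0011, 0.0019, -0.0014]
[0.0011, 0.0019, -0.0014]
[0.001, 0.0019, -0.0014]
[0.001, 0.002, -0.0013]
[0.001, 0.002, -0.0013]
[0.001, 0.002, -0.0013]
```

Call:
jog_arm(fingers=[1,1,1,1,1,1,1,1,1,1], delta_pos=[[0.00065,0.0008,-0.0008],[0.00065,0.0008,-0.0008],[0.00065,0.0008,-0.0008],[0.00065,0.0008,-0.0008],[0.0006,0.0008,-0.0008],[0.0006,0.0008,-0.0008],[0.0006,0.0008,-0.0008],[0.0006,0.0008,-0.0008],[0.0006,0.00085,-0.0008],[0.0006,0.00085,-0.0008]], rot=[[0,0,0],[0,0,0],[0,0,0],[0,0,0],[0,0,0],[0,0,0],[0,0,0],[0,0,0],[0,0,0],[0,0,0]])

```text
t: 28.88
eef_pos: [0.4612, -0.0353, 0.0469]
orientation: [[-0.463, 0.775, 0.43], [0.747, 0.081, 0.66], [0.477, 0.627, -0.616]]
contact_force: [-6.7, -1.5, -1.8]
width: 0.015
grip_force: 30.0
```

Call:
jog_arm(fingers=[1,1,1,1,1,1,1,1,1,1], delta_pos=[[0.0006,0.00085,-0.0008],[0.0006,0.00085,-0.0008],[0.0006,0.00085,-0.00075],[0.0006,0.00085,-0.00075],[0.00055,0.0009,-0.00075],[0.00055,0.0009,-0.00075],[0.00055,0.0009,-0.00075],[0.00055,0.0009,-0.00075],[0.00055,0.0009,-0.0007],[0.00055,0.0009,-0.0007]], rot=[[0,0,0],[0,0,0],[0,0,0],[0,0,0],[0,0,0],[0,0,0],[0,0,0],[0,0,0],[0,0,0],[0,0,0]])

```text
t: 30.12
eef_pos: [0.4618, -0.0353, 0.0598]
orientation: [[-0.463, 0.775, 0.43], [0.747, 0.081, 0.66], [0.477, 0.627, -0.616]]
contact_force: [-9.0, -3.6, -0.3]
width: 0.0153
grip_force: 30.0
```

Call:
jog_arm(fingers=[1,1,1,1,1,1,1,1,1,1], delta_pos=[[0.00055,0.00095,-0.0007],[0.00055,0.00095,-0.0007],[0.00055,0.00095,-0.0007],[0.00055,0.00095,-0.0007],[0.0005,0.00095,-0.0007],[0.0005,0.00095,-0.0007],[0.0005,0.001,-0.00065],[0.0005,0.001,-0.00065],[0.0005,0.001,-0.00065],[0.0005,0.001,-0.00065]], rot=[[0,0,0],[0,0,0],[0,0,0],[0,0,0],[0,0,0],[0,0,0],[0,0,0],[0,0,0],[0,0,0],[0,0,0]])

```text
t: 31.38
eef_pos: [0.4642, -0.035, 0.0729]
orientation: [[-0.464, 0.775, 0.43], [0.747, 0.08, 0.66], [0.477, 0.627, -0.616]]
contact_force: [-8.5, -3.7, 2.3]
width: 0.015
grip_force: 30.0
```

Call:
jog_arm(fingers=[1,1,1], delta_pos=[[0.0005,0.001,-0.00065],[0,0,0],[0,0,0]], rot=[[0,0,0],[0,0,0],[0,0,0]])

```text
t: 31.75
eef_pos: [0.4645, -0.035, 0.0737]
orientation: [[-0.464, 0.775, 0.43], [0.747, 0.081, 0.66], [0.477, 0.627, -0.616]]
contact_force: [-7.5, -1.4, -3.2]
width: 0.0153
grip_force: 30.0
```

Call:
jog_arm(fingers=[1,1,1,1], delta_pos=[[0.0004,0.0008,-0.0005],[0.0004,0.0008,-0.0005],[0,0,0],[0,0,0]], rot=[[0,0,0],[0,0,0],[0,0,0],[0,0,0]])

```text
t: 32.25
eef_pos: [0.4644, -0.0351, 0.074]
orientation: [[-0.462, 0.776, 0.429], [0.748, 0.082, 0.658], [0.476, 0.625, -0.619]]
contact_force: [-2.7, 4.1, -22.3]
width: 0.015
grip_force: 30.0
```

```bash
python3 - <<'E'
from pl import *
np.set_printoptions(precision=4,suppress=True)
s=bot.read_state(); print(s["t"],np.array(s["eef_pos"]),s["contact_force"])
for n in("top","side"):
    d=cap(n); print(n,[(round(r["p"],2),r["bbox"]) for r in bot.silhouettes(d,"lid_front")])
E
```

```text
32.25 [ 0.4644 -0.0351  0.074 ] [ -2.6906   4.0745 -22.2792]
top [(0.97, [300.9, 173.3, 406.3, 278.5])]
side [(0.78, [273.4, 188.7, 374.5, 253.7])]
```

The lever is at its top stop and the lid outline matches the shut one. I'll relax, release and back off.

Call:
jog_arm(fingers=[1,0.35,0.35,0.35,0.35,0.35,0.35,0.35,0.35], delta_pos=[[-0.0005,-0.001,0.0007],[0,0,0],[0,0,0],[0,0,0],[0,0,-0.01],[0,0,-0.02],[0,0,-0.02],[0,0,-0.02],[0,0,0]], rot=[[0,0,0],[0,0,0],[0,0,0],[0,0,0],[0,0,0],[0,0,0],[0,0,0],[0,0,0],[0,0,0]])

```text
t: 33.58
eef_pos: [0.4363, -0.0828, 0.1189]
orientation: [[-0.463, 0.773, 0.433], [0.749, 0.08, 0.658], [0.474, 0.629, -0.616]]
contact_force: [0.0, -0.7, 0.5]
width: 0.0301
grip_force: 0.0
```

```bash
python3 - <<'E'
from pl import *
np.set_printoptions(precision=4,suppress=True)
s=bot.read_state(); print(s["t"],np.array(s["eef_pos"]),s["contact_force"],s["width"])
D={}
for n in("top","side"):
    d=cap(n,n+"_end.png"); D[n]=d
    for th in("lid_front","lever_grip","mug_centre","coaster_top","brown_jug"):
        print(n,th,[(round(r["p"],2),r["bbox"]) for r in bot.silhouettes(d,th)[:3]])
    print("pred mug rim",[proj(d,[.569+.034*np.cos(k),.328+.034*np.sin(k),.082]).round(1).tolist() for k in np.arange(4)*np.pi/2],"base",[proj(d,[.569+.034*np.cos(k),.328+.034*np.sin(k),.009]).round(1).tolist() for k in np.arange(4)*np.pi/2])
    hs=cv2.cvtColor(d["img"],cv2.COLOR_RGB2HSV); u=proj(d,[.569,.328,.05]).astype(int); m=((hs[...,0]>80)&(hs[...,0]<106)&(hs[...,1]>60)).astype(np.uint8)
    k=m[u[1]-35:u[1]+35,u[0]-35:u[0]+35]; ys,xs=np.nonzero(k); print("teal bbox",xs.min()+u[0]-35,ys.min()+u[1]-35,xs.max()+u[0]-35,ys.max()+u[1]-35)
    b=d["img"][u[1]-35:u[1]+35,u[0]-35:u[0]+35]
E
```

```text
33.575 [ 0.4363 -0.0828  0.1189] [ 0.0215 -0.6502  0.4668] 0.03008642059894154
top lid_front [(0.96, [299.6, 175.7, 406.2, 278.0])]
top lever_grip [(0.6, [295.6, 190.4, 411.6, 308.5])]
top mug_centre [(0.73, [191.6, 237.4, 227.2, 279.1])]
top coaster_top [(0.86, [254.8, 263.1, 287.6, 299.1]), (0.78, [188.2, 231.1, 236.2, 278.8]), (0.61, [176.6, 304.4, 207.9, 337.4])]
top brown_jug [(0.9, [475.7, 255.2, 513.3, 276.1])]
pred mug rim [[203.8, 237.1], [189.0, 250.6], [201.9, 265.2], [216.8, 251.5]] base [[211.1, 241.5], [197.3, 254.3], [209.5, 267.9], [223.4, 255.1]]
teal bbox 192 238 220 275
side lid_front [(0.81, [273.7, 187.7, 375.5, 253.0])]
side lever_grip [(0.59, [278.3, 225.8, 388.9, 274.8]), (0.5, [270.4, 186.4, 373.2, 250.6])]
side mug_centre [(0.94, [249.4, 295.9, 286.3, 330.7])]
side coaster_top [(0.97, [281.3, 351.6, 317.2, 382.5]), (0.66, [242.2, 314.2, 287.0, 342.8]), (0.64, [298.7, 293.0, 336.8, 316.3])]
side brown_jug [(0.69, [395.4, 189.2, 408.1, 212.8]), (0.24, [276.8, 227.6, 391.8, 274.7])]
pred mug rim [[251.9, 300.4], [252.9, 313.7], [272.1, 311.7], [270.7, 298.5]] base [[253.8, 320.3], [254.8, 333.7], [273.4, 331.7], [271.9, 318.4]]
teal bbox 249 297 284 331
```

```bash
python3 -c "
from workcell import bot
print(bot.sign_off())"
```

```text
the job is handed in; nothing more can be done
None
```

The job is handed in at about 34 s of the 72 s: the mug stands upright and released on the 120 mm coaster (within about 3 mm of centre by the last camera check), and the lid was eased fully shut with the lever held all the way; no verdict came back.

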